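Clear the deburring plate into the scrap bin

ROBOT

A 7-joint arm with a two-finger parallel gripper is mounted at the origin on a cart in front of the work surface, level with it; the furniture and walls round the work are solid. World frame = base frame: x ahead of the robot, y to its left, z up, the work surface at z = 0. Lengths are in m, angles in rad, forces in N, time in s.
With the tool pointing down it reaches from about 0.4 to 0.875 m from the base axis. Payload 19.3 kg.
Tool frame: the origin (TCP) lies at the very end of the fingers, on their centre line; the grasp point (between the pads) lies 19 mm behind it; z points along the fingers, y is the direction in which the jaws open and shut (so a half turn about z gives the same grasp; the last joint's range is limited). The gripper opens to 85 mm and grips with 20 to 120 N. Pads are 22 mm wide; open, the fingers measure 114 mm over their backs; the gripper's body (76 mm by 85 mm) begins 54 mm behind the grasp point. The pads swing forward as they close: fully open they stand 13 mm farther back than shut.
Start: joints at [1.202, 0.521, -0.036, 1.599, 0.021, 1.021, -0.113], TCP at [0.184, -0.597, 0.193] pointing down, gripper open.
Joint ranges: [-2.91, 2.91], [-0.3, 2.13], [-1.5, 1.42], [0.17, 2.43], [-1.26, 4.41], [0.16, 1.93], [-2.52, 2.52]. Speed limits (rad/s): [1.89, 1.89, 2.39, 2.39, 3.01, 3.01, 3.01].

INTERFACE

Orientations are given as a unit quaternion [x, y, z, w].
In Python, from cell import ctrl gives the robot as it stands.
- The arm moves only by the tool play_rows, never from a script. Its argument "steps" is a list of rows, each a list of 2 entries, a list of its own where there are three numbers: the shift along the tool's x, y, z in m, then the turn about the tool's z in degrees. A call has 1 to 12 rows; each row shifts and turns the commanded pose from where the row before left it, along the tool's axes as they then stand; what a row does not reach is not made up. A row lasts 1/10 s, in which the tool goes at most 50 mm and 8.59 degrees, less where a joint would pass 70% of its speed; a pose out of reach is approached as far as the arm can. A call is refused whole if a number of a shift passes 0.05 or a number of a turn 8.59, either way. A call with a gripper value outside its range is refused whole. "hand" is the gripper's target within -1 to 1 (fully open at 1, half-way at 0, shut at -1), set as the call begins (left out, the last holds). The fingers move at their own pace and stop on an object; the grip force is fixed at half the most. Time passes only in rows, so rows that do not move let the fingers close. It gives the time, the measured TCP pose, the force and the opening at its end, in the units of the state.
- ctrl.get_state(): the state, without advancing time (a new reading comes with each control period).
- ctrl.read_camera(name): name is "side" or "top" or "wrist"; returns (picture, depth): 400x640x3 uint8, red, green, blue; 400x640 float32, m along the optical axis (not along the pixel's ray), 0 where there is no reading.
- ctrl.camera_params(name): a dict with "vfov" (degrees; the focal length in pixels is half the picture's height over the tangent of half this angle, whatever the lens; pixels are square), "cx", "cy" (the principal point, pixels), "dist" ([k1, k2, p1, p2, k3] as OpenCV has them; the pictures are not rectified), "R" (3x3) and "t" (3): a world point X has camera coordinates R X + t; the wrist camera has in their place "T_tool_cam" (4x4, takes a point from camera to tool coordinates, whose origin is the TCP and whose axes are the flange's). Camera axes: x right, y down, z forward; pixel columns grow to the right and rows downward; lengths in m; the calibration is good to about 2 mm. A picture is of the moment at which its call begins: read the wrist's pose just before it. camera_params takes no time and is no camera call.
- ctrl.close_job(): hands the job in, once; it reports no verdict.
The state is a dict: "clock": time; "joint_pos": joint angles; "qd": joint speeds; "joint_efforts": joint torques, N m; "eef_pos": TCP position; "tool_rot": TCP orientation; "force": force on the tool from outside, world axes, zero at the start; "ft_torque": the same for the moment, N m; "width": opening from 0.0 (shut) to 1.0 (fully open).
Only numpy, scipy, OpenCV 4.12 (cv2) and the standard library are available. Lean on these libraries where they do the work, as an engineer would, in place of code of your own. Each camera call takes 0.05 s, during which the arm holds its last target.

TASK

Clear all the sharp aluminium offcuts off the deburring plate: stand the scrap bin on the bench under the spout of the tipping tray, wipe every offcut along the plate into the tray with the scraper block, and stand the scraper upright on its mat again. Only when all the offcuts are in the tray, tip it by its handle so that they slide into the bin, then lower it fully home and stand the bin with all the offcuts in it back on its own mat. Never touch an offcut with the fingers, and leave the bottle, the cup and the tape measure where they are.

Things in the scene. Friction and masses are not known exactly. Their poses are not given: they have to be found in the camera images.
- stand: Fixed stand; origin at bench level under plate middle; x away from robot, y left. Dark plate top at z 135 mm, y +110 (open end) to -100 (open, above tray). Rails at x +-65 (6 wide, 12 above plate) leave 124 mm clear. Offcuts start within y +-97. Under the tray (y < -93) it is free to the bench but for beams at x +-77 (10 wide, undersides z 86, to y -218) and a cross-bar at y -84.
- tray_hinge (a point): Middle of the tray's hinge line along stand x: stand (0, -208, 100) mm; fixed, axes of the stand. The spout: the tray floor runs 15 mm past the hinge line to an open lip 138 mm wide. Whatever slides off lands within stand x +-69 and y about -205 to -310 mm; the bin's left wall may stand 10 to 25 mm under the tray (to the +y of this point), its lug clear of the beam end.
- tray (a joint): Tray hinge, rad: 0 at rest on its stop (sinks back to it when let go), 1.0 fully tipped on a stop. Growing values lift the tray's left end (beside the plate), so that its load slides right, over the lip. Lifting takes about 5 N at the grip. Offcuts slide off above about 0.8.
- tray_in (a point): On the tray floor, middle of the width, 45 mm from the hinge line; turns with the tray, stand's axes at joint 0. Steel tray: 132 mm wide inside, 102 mm from hinge line to left end wall (22 high), side walls 32 high, no right wall. At rest the floor falls 0.12 rad to the left, z 100 mm at hinge to 88; all below the plate's top. Plate edge is 4 mm from the end wall: pushed-off pieces drop in.
- tray_grip (a point): Grip point on the tray's handle: black round bar, 12 mm thick, 60 long, from the tray's near side wall towards the robot (stand -x), with an 18 mm knob at its end. 39 mm from the wall, 95 mm from the hinge line; at joint 0 at stand (-108, -114, 111) mm. Turns with the tray (stand's axes at joint 0); pinched from above across the bar, the bar can turn between the fingers.
- bin: Loose grey scrap bin, open box 156 (x) x 130 (y) x 45 mm high, its right wall (-y) 85 high to stop what slides in; walls and floor 4 mm, about 0.26 kg; origin at the centre of its underside. A grip lug 12 mm thick (x), 30 wide (y), 125 high stands outside the middle of its near wall (x -90 to -78 mm). Starts on its mat right of the stand, its lug roughly towards the robot.
- bin_grip (a point): Point to pinch on the bin's lug, closing along the bin's x: bin x -84, y 0, z 105 mm. Its axes are those of the bin.
- scraper: Loose scraper block, light wood with black wiping edge, about 0.16 kg, standing on its mat. Origin at the centre of its underside: foot 74 mm long (x), 44 thick (y), 32 high; above it an upright handle 44 (x) x 20 (y) mm, up to z 97 mm.
- scraper_grip (a point): Point to pinch on the scraper's handle, closing along its y: 72 mm above its underside. Its axes are those of the scraper.
- bin_mat: Fixed black rubber mat of the bin, 170 (x) x 144 (y) x 1 mm, flush with the bench, to the right of the stand; origin at the centre of its underside.
- mat: Fixed black rubber mat of the scraper, 90 x 90 x 3 mm, on the bench in front of the open tool case, left of the robot's middle; origin at the centre of its underside.
- offcut_1: Loose sawn-off end of aluminium bar lying on the stand's plate at the start; there are 3 to 6 in all, and absent ones read None. Origin at the centre of its underside, x along its length. 0.04 kg, sharp-edged. Flat bar, 50 x 20 x 12 mm.
- offcut_2: Loose sawn-off end of aluminium bar lying on the stand's plate at the start; there are 3 to 6 in all, and absent ones read None. Origin at the centre of its underside, x along its length. 0.04 kg, sharp-edged. Flat bar, 50 x 20 x 12 mm.
- offcut_3: Loose sawn-off end of aluminium bar lying on the stand's plate at the start; there are 3 to 6 in all, and absent ones read None. Origin at the centre of its underside, x along its length. 0.04 kg, sharp-edged. Square bar, 46 x 16 x 16 mm.
- offcut_4: Loose sawn-off end of aluminium bar lying on the stand's plate at the start; there are 3 to 6 in all, and absent ones read None. Origin at the centre of its underside, x along its length. 0.04 kg, sharp-edged. Square bar, 46 x 16 x 16 mm.
- offcut_5: Loose sawn-off end of aluminium bar lying on the stand's plate at the start; there are 3 to 6 in all, and absent ones read None. Origin at the centre of its underside, x along its length. 0.04 kg, sharp-edged. Angle section, 44 mm long, 22 x 22 mm, 5 mm thick.
- offcut_6: Loose sawn-off end of aluminium bar lying on the stand's plate at the start; there are 3 to 6 in all, and absent ones read None. Origin at the centre of its underside, x along its length. 0.04 kg, sharp-edged. Angle section, 44 mm long, 22 x 22 mm, 5 mm thick.
- oil_bottle: Bystander: oil bottle, 40 x 40 x 125 mm, behind the plate; origin at the centre of its underside.
- steel_cup: Bystander: steel cup, 55 mm wide, 72 mm high, behind the plate; origin at the centre of its underside.
- tape_measure: Bystander: tape measure, 62 x 80 x 32 mm, lying to the left of the mat; origin at the centre of its underside.

How it is judged:
By the outcome, as a careful person would: the job done as asked, in the order asked, and still so for the second after the job is handed in, with the robot touching nothing.
Of offcut_1, offcut_2, offcut_3, offcut_4, offcut_5, offcut_6 only 3 to 6 are there at a start; the rules pass over those that are not, and their reading is None.
At some moment in a run one of bin, scraper may be knocked a few centimetres aside while the robot is not near it.
Once in a run the grip may slacken for a moment while it holds something.
It also fails if it takes over 200 s, if anything falls off the work surface, if the arm or the gripper's body presses on something with over 40 N, if the wrist force passes 120 N, or if a joint passes its speed limit or range.

## Working session

There is one attempt and no reset: what is moved stays moved. The work goes in short steps, Python scripts to look and compute and a tool call to move; the robot and the scene stay as the last step left them, time stands still between calls to the robot, and variables do not carry over. Pictures are saved under pics/ and viewed, and the job is handed in when it is done.

Besides the shell and the picture viewer there is one more tool, called after "Emit:" as name(argument=value, ...) on one line, values as JSON. play_rows: Moves the arm, as the interface text tells. Its arguments: {"type":"object","properties":{"steps":{"type":"array"},"hand":{"type":"number"}},"required":["steps"]}

```bash
mkdir -p pics; ls
cat > h.py <<'E'
import numpy as np, cv2
from cell import ctrl
from scipy.spatial.transform import Rotation as Rn
def K(p):
    f=200/np.tan(np.radians(p['vfov'])/2)
    return np.array([[f,0,p['cx']],[0,f,p['cy']],[0,0,1]]),np.array(p['dist'],float)
def pose(name,s=None):
    p=ctrl.camera_params(name)
    if name=='wrist':
        s=s or ctrl.get_state()
        T=np.eye(4);T[:3,:3]=Rn.from_quat(s['tool_rot']).as_matrix();T[:3,3]=s['eef_pos']
        W=T@np.array(p['T_tool_cam']);R=W[:3,:3].T;return p,R,-R@W[:3,3]
    return p,np.array(p['R']),np.array(p['t'])
def grab(name,fn=None):
    s=ctrl.get_state();P=pose(name,s);im,d=ctrl.read_camera(name)
    if fn: cv2.imwrite('pics/'+fn,im[:,:,::-1])
    return im,d,P
def ray(P,uv,z):
    p,R,t=P;k,d=K(p)
    q=cv2.undistortPoints(np.array(uv,float).reshape(-1,1,2),k,d).reshape(-1,2)
    D=np.c_[q,np.ones(len(q))]@R; C=-R.T@t
    return C+D*((z-C[2])/D[:,2])[:,None]
def proj(P,X):
    p,R,t=P;k,d=K(p)
    return cv2.projectPoints(np.array(X,float).reshape(-1,1,3),cv2.Rodrigues(R)[0],t,k,d)[0].reshape(-1,2)
def cloud(P,dep):
    p,R,t=P;k,d=K(p)
    v,u=np.mgrid[0:400,0:640]
    q=cv2.undistortPoints(np.stack([u,v],-1).reshape(-1,1,2).astype(float),k,d).reshape(400,640,2)
    X=np.concatenate([q,np.ones((400,640,1))],-1)*dep[...,None]
    return (X-t)@R
E
python3 - <<'E'
from h import *
np.set_printoptions(precision=3,suppress=True)
for n in ['top','side','wrist']:
    im,d,P=grab(n,n+'0.png');np.savez(n+'0.npz',im=im,d=d,R=P[1],t=P[2]); print(n,P, (-P[1].T@P[2]),(d==0).mean())
s=ctrl.get_state();print(s)
E
```

```text
pics
top ({'vfov': 56.837698598303746, 'cx': 315.38239655977577, 'cy': 207.59768865219095, 'dist': array([-0.032,  0.   ,  0.   ,  0.   ,  0.   ]), 'R': array([[-0.027, -1.   , -0.   ],
       [-0.979,  0.027, -0.204],
       [ 0.203, -0.005, -0.979]]), 't': array([-0.01 ,  0.586,  1.298])}, array([[-0.027, -1.   , -0.   ],
       [-0.979,  0.027, -0.204],
       [ 0.203, -0.005, -0.979]]), array([-0.01 ,  0.586,  1.298])) [ 0.309 -0.019  1.39 ] 0.00383203125
side ({'vfov': 54.65163490630557, 'cx': 312.37530985062966, 'cy': 202.80673617954096, 'dist': array([-0.089,  0.   ,  0.   ,  0.   ,  0.   ]), 'R': array([[ 0.966, -0.257,  0.018],
       [-0.161, -0.655, -0.738],
       [ 0.201,  0.71 , -0.675]]), 't': array([-0.549,  0.143,  1.091])}, array([[ 0.966, -0.257,  0.018],
       [-0.161, -0.655, -0.738],
       [ 0.201,  0.71 , -0.675]]), array([-0.549,  0.143,  1.091])) [ 0.335 -0.822  0.851] 0.0038359375
wrist ({'vfov': 63.791994193219715, 'cx': 323.04744344665386, 'cy': 200.53246359006235, 'dist': array([-0.059,  0.   ,  0.   ,  0.   ,  0.   ]), 'T_tool_cam': array([[ 0.001, -0.959, -0.283,  0.071],
       [ 1.   ,  0.   ,  0.001,  0.001],
       [-0.001, -0.283,  0.959, -0.183],
       [ 0.   ,  0.   ,  0.   ,  1.   ]])}, array([[ 0.295, -0.956, -0.   ],
       [-0.917, -0.283,  0.283],
       [-0.27 , -0.083, -0.959]]), array([-0.626, -0.039,  0.38 ])) [ 0.252 -0.578  0.375] 0.0039140625
{'clock': 0.15, 'joint_pos': array([ 1.202,  0.522, -0.036,  1.6  ,  0.021,  1.021, -0.113]), 'qd': array([ 0.   , -0.002,  0.002, -0.001, -0.001,  0.   ,  0.   ]), 'joint_efforts': array([  0.003, -92.739,   1.981, -37.005,   0.018,   0.007,  -0.   ]), 'eef_pos': array([ 0.184, -0.597,  0.192]), 'tool_rot': array([ 0.989,  0.149, -0.   , -0.   ]), 'force': array([ 0.396,  0.774, -0.465]), 'ft_torque': array([ 0.034, -0.06 , -0.019]), 'width': 1.0024882507802417}
```

View pics/top0.png

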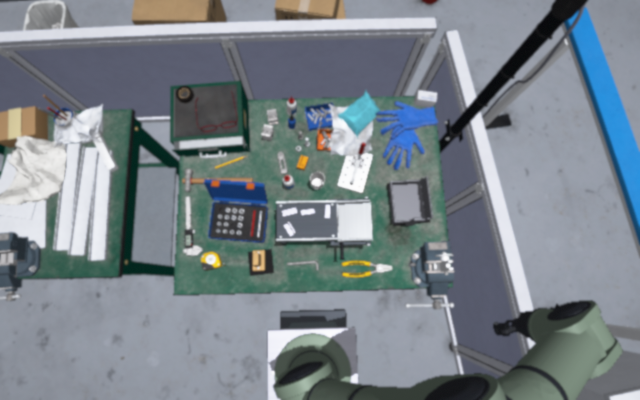

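View pics/side0.png

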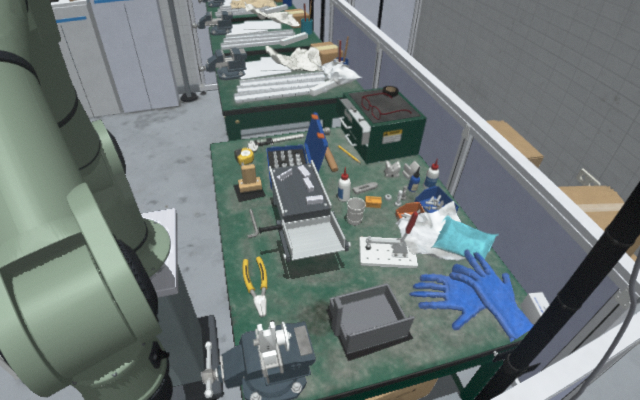

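View pics/wrist0.png

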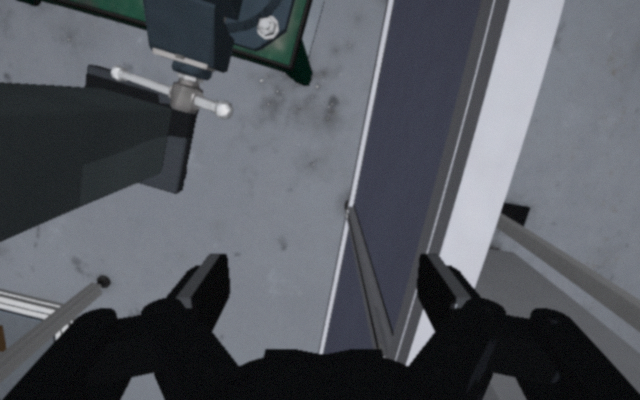

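The overview shows the stand and plate at about (325,222) in the top view, the tray at (354,222), the bin at (409,202), the scraper at (260,262) and a vise at (435,262). Next I'll measure them.

Run:
```python
from h import *
np.set_printoptions(precision=3,suppress=True)
for n,b in [('top',(170,150,460,300)),('side',(220,110,430,360))]:
    im=cv2.imread(f'pics/{n}0.png');x0,y0,x1,y1=b
    c=im[y0:y1,x0:x1];f=min(800/c.shape[1],600/c.shape[0]);cv2.imwrite(f'pics/{n}0c.png',cv2.resize(c,None,fx=f,fy=f,interpolation=cv2.INTER_CUBIC));print(n,f)
for n in ['top','side']:
    z=np.load(n+'0.npz');P=(ctrl.camera_params(n),z['R'],z['t']);X=cloud(P,z['d'])
    m=(abs(X[...,2]-.135)<.006)&(X[...,0]>.3)&(X[...,0]<.8)&(abs(X[...,1])<.5)
    c=X[m];print(n,c[:,:2].min(0),c[:,:2].max(0),c.mean(0),m.sum())
    m8=m.astype(np.uint8);nn,l,st,ce=cv2.connectedComponentsWithStats(m8)
    for i in range(1,nn):
        if st[i,4]>30:
            q=X[l==i];print(st[i],q.mean(0),cv2.minAreaRect((q[:,:2]*1000).astype(np.float32)))
```

```text
top 2.7586206896551726
side 2.4
top [ 0.341 -0.444] [0.8   0.477] [0.538 0.018 0.135] 2092
[174 149  37   4  47] [0.793 0.413 0.135] ((792.4931640625, 412.05364990234375), (5.5847272872924805, 129.14230346679688), 1.8644707202911377)
[219 184  28   4  48] [0.658 0.264 0.135] ((657.7427978515625, 264.290283203125), (97.23860168457031, 6.973079681396484), 85.3309555053711)
[ 277  202   61   39 1858] [0.524 0.004 0.135] ((524.1769409179688, 4.8427886962890625), (207.17205810546875, 130.81060791015625), 89.81412506103516)
side [ 0.339 -0.463] [0.8   0.469] [ 0.534 -0.009  0.135] 2082
[337 101  21  28  66] [0.794 0.368 0.135] ((793.7725830078125, 369.5613708496094), (5.337279796600342, 199.9830322265625), 2.6641271114349365)
[311 119   8  14  31] [0.662 0.326 0.136] ((659.1692504882812, 316.22088623046875), (85.26559448242188, 11.42655086517334), 87.13334655761719)
[ 272  163   60   54 1774] [ 0.522 -0.01   0.136] ((523.0829467773438, 6.1983184814453125), (135.7692108154297, 215.23484802246094), 0.8581317663192749)
[337 223   9  18  39] [ 0.591 -0.189  0.133] ((591.025146484375, -184.46731567382812), (5.636465072631836, 61.85493469238281), 0.21931196749210358)
[287 235   6  15  36] [ 0.456 -0.191  0.133] ((456.8787841796875, -190.32876586914062), (50.1448860168457, 5.886640548706055), 89.90758514404297)
[260 345  16   6  46] [ 0.355 -0.455  0.135] ((354.2864074707031, -454.76153564453125), (30.208219528198242, 2.6918327808380127), 0.023418951779603958)
```

View pics/top0c.png

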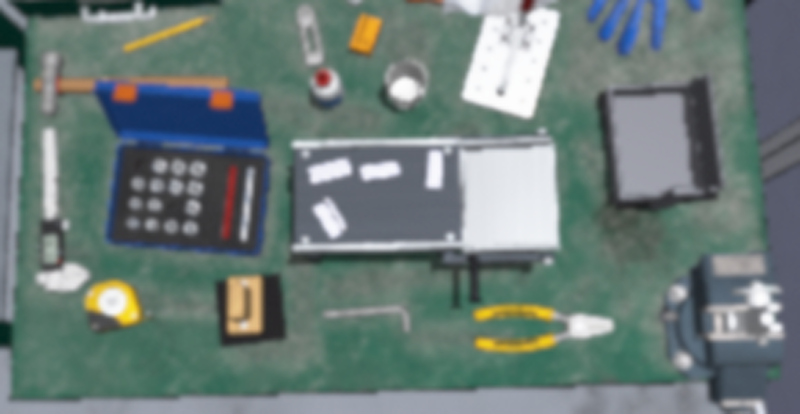

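View pics/side0c.png

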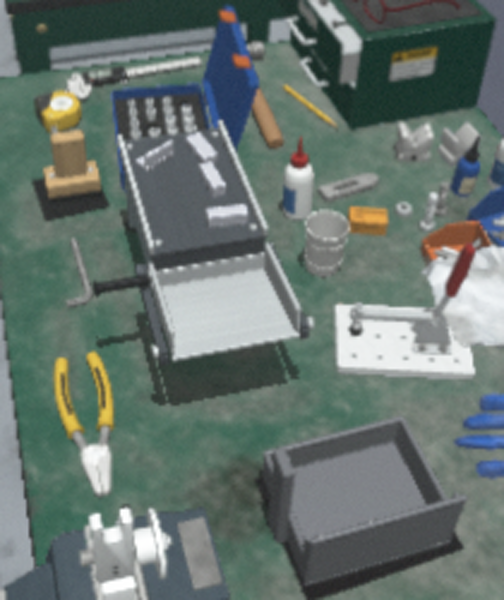

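The offcuts show as four white pieces on the plate, at (330,170), (380,170), (433,170) and (328,217) in the enlarged top crop. The bin stands at (660,145) with its lug on the near side. Next I'll measure the bin, scraper, mats and stand.

Run:
```python
from h import *
np.set_printoptions(precision=4,suppress=True)
C={}
for n in ['top','side']:
    z=np.load(n+'0.npz');P=(ctrl.camera_params(n),z['R'],z['t']);X=cloud(P,z['d']);C[n]=(X,z['im'])
def box(X,x0,x1,y0,y1,z0,z1): return (X[...,0]>x0)&(X[...,0]<x1)&(X[...,1]>y0)&(X[...,1]<y1)&(X[...,2]>z0)&(X[...,2]<z1)
def rect(X,m,t):
    q=X[m]
    if len(q)<4: print(t,len(q));return
    print(t,len(q),q.mean(0),np.percentile(q,[2,98],axis=0).round(4).tolist(),[np.round(a,1) for a in cv2.minAreaRect((q[:,:2]*1000).astype(np.float32))])
for n in C:
    X,im=C[n]
    print(n)
    rect(X,box(X,.3,.8,-.45,-.2,.095,.15)&(X[...,1]<-.235),'lug?')
    rect(X,box(X,.45,.8,-.45,-.23,.035,.095),'bin rim')
    rect(X,box(X,.45,.8,-.45,-.23,.075,.09),'bin highwall')
    rect(X,box(X,.3,.5,.1,.3,.085,.105),'scr top')
    rect(X,box(X,.3,.5,.1,.3,.025,.04),'scr foot')
    rect(X,box(X,.4,.65,-.12,.14,.141,.152),'rails')
    rect(X,box(X,.35,.455,-.22,-.08,.1,.13),'handle')
    rect(X,box(X,.3,.5,-.6,-.25,.03,.3)&(X[...,1]>-.5),'vise')
    hsv=cv2.cvtColor(im,cv2.COLOR_RGB2HSV)
    dark=(hsv[...,2]<60)
    rect(X,box(X,.3,.5,.1,.3,-.01,.012)&dark,'mat')
    rect(X,box(X,.42,.7,-.45,-.2,-.01,.01)&dark,'binmat')
```

```text
top
lug? 665 [ 0.3808 -0.4199  0.1173] [[0.3025, -0.4479, 0.0983], [0.5255, -0.3725, 0.1339]] [array([ 416.5, -417.3]), array([237.5,  70.8]), np.float64(8.2)]
bin rim 487 [ 0.6233 -0.3982  0.0567] [[0.5184, -0.4448, 0.0355], [0.7904, -0.3122, 0.0905]] [array([ 658.1, -377.2]), array([280.7, 134.1]), np.float64(2.0)]
bin highwall 95 [ 0.6034 -0.4351  0.0839] [[0.5179, -0.4461, 0.0753], [0.6868, -0.3692, 0.0898]] [array([ 592.8, -428.8]), array([ 69. , 182.8]), np.float64(69.3)]
scr top 77 [0.4013 0.1869 0.0988] [[0.3806, 0.1779, 0.0921], [0.422, 0.1963, 0.1043]] [array([401.3, 187.2]), array([41.8, 18.8]), np.float64(0.5)]
scr foot 193 [0.4178 0.1907 0.0337] [[0.3655, 0.1661, 0.0261], [0.4971, 0.2852, 0.0394]] [array([432.5, 232.2]), array([132.5, 134.8]), np.float64(90.0)]
rails 441 [0.5355 0.0151 0.1468] [[0.4581, -0.0905, 0.1412], [0.5937, 0.1037, 0.1518]] [array([526.1,   6.6]), array([207.1, 136.4]), np.float64(89.7)]
handle 142 [ 0.4345 -0.1347  0.1097] [[0.3922, -0.2122, 0.1002], [0.4538, -0.083, 0.1202]] [array([ 423.3, -146.9]), array([ 63. , 133.5]), np.float64(0.3)]
vise 1
[... 1313 characters left out ...]
8, 0.0999, 0.1517]] [array([525.5,   4.7]), array([208.2, 136.4]), np.float64(89.5)]
handle 227 [ 0.4345 -0.1396  0.1098] [[0.3924, -0.214, 0.1002], [0.4545, -0.0862, 0.1245]] [array([ 423. , -148.1]), array([ 64., 135.]), np.float64(0.9)]
vise 3780 [ 0.372  -0.46    0.1162] [[0.3039, -0.4897, 0.0381], [0.4394, -0.4045, 0.1982]] [array([ 371. , -426.5]), array([146. , 136.3]), np.float64(2.5)]
mat 216 [0.3917 0.1608 0.0043] [[0.3535, 0.139, 0.0003], [0.4384, 0.2118, 0.0107]] [array([396. , 180.8]), array([85.2, 86.1]), np.float64(6.1)]
binmat 297 [ 0.5875 -0.4179  0.0014] [[0.5175, -0.4498, -0.0023], [0.6935, -0.319, 0.0082]] [array([ 581.7, -418.4]), array([110.3, 216.4]), np.float64(53.5)]
```

Emit:
play_rows(steps=[[[0, 0, -0.03], 0], [[0, 0, -0.04], 0], [[0, 0, -0.05], 0], [[0, 0, -0.05], 0], [[0, 0, -0.04], 0], [[0, 0, -0.02], 0], [[0, 0, 0], 0]], hand=1)

```text
clock: 0.85
eef_pos: [0.1842, -0.598, 0.4255]
tool_rot: [0.989, 0.149, 0.0, 0.002]
force: [-0.1, -0.2, -1.1]
width: 1.002
```

Emit:
play_rows(steps=[[[0.02, -0.007, 0], -3], [[0.04, -0.014, 0], 0], [[0.045, -0.016, 0], 0], [[0.045, -0.016, 0], 0], [[0.045, -0.016, 0], 0], [[0.045, -0.016, 0], 0], [[0.045, -0.016, 0], 0], [[0.045, -0.016, 0], 0], [[0.04, -0.014, 0], 0], [[0.02, -0.007, 0], 0], [[0, 0, 0], 0]])

```text
clock: 1.95
eef_pos: [0.5058, -0.3307, 0.421]
tool_rot: [0.984, 0.178, -0.0, -0.001]
force: [-0.4, -0.3, -1.0]
width: 1.0
```

Emit:
play_rows(steps=[[[0, 0, 0], -5], [[0, 0, 0], -8.5], [[0, 0, 0], -8.5], [[0, 0, 0], -8.5], [[0, 0, 0], -8.5], [[0, 0, 0], -8.5], [[0, 0, 0], -8.5], [[0, 0, 0], -8.5], [[0, 0, 0], -5], [[0, 0, 0], 0]])

```text
clock: 2.95
eef_pos: [0.5028, -0.3345, 0.4218]
tool_rot: [0.709, 0.705, -0.0, -0.001]
force: [0.0, -0.7, 0.2]
width: 1.003
```

```bash
cat >> h.py <<'E'
def st():
    s=ctrl.get_state();R=Rn.from_quat(s['tool_rot']).as_matrix()
    print('t',round(s['clock'],2),'p',np.round(s['eef_pos'],4),'yaw tool x',round(float(np.degrees(np.arctan2(R[1,0],R[0,0]))),2),'tilt',round(float(np.degrees(np.arccos(-R[2,2]))),2),'w',round(s['width'],3),'F',np.round(s['force'],1),'q',np.round(s['joint_pos'],2));return s
def box(X,x0,x1,y0,y1,z0,z1): return (X[...,0]>x0)&(X[...,0]<x1)&(X[...,1]>y0)&(X[...,1]<y1)&(X[...,2]>z0)&(X[...,2]<z1)
def to(x,y,z,yaw=None):
    s=ctrl.get_state();R=Rn.from_quat(s['tool_rot']).as_matrix()
    d=R.T@(np.array([x,y,z])-s['eef_pos']);c=np.degrees(np.arctan2(R[1,0],R[0,0]))
    print('tool shift',np.round(d,4),'turn (after shift)',None if yaw is None else round(float(-((yaw-c+180)%360-180)),2))
E
python3 - <<'E'
from h import *
st();im,d,P=grab('wrist','w1.png');np.savez('w1.npz',im=im,d=d,R=P[1],t=P[2])
E
```

```text
t 2.95 p [ 0.5028 -0.3345  0.4218] yaw tool x 89.73 tilt 0.08 w 1.003 F [ 0.  -0.7  0.2] q [ 0.76  0.37 -0.42  1.27  0.15  1.53  0.36]
```

View pics/w1.png

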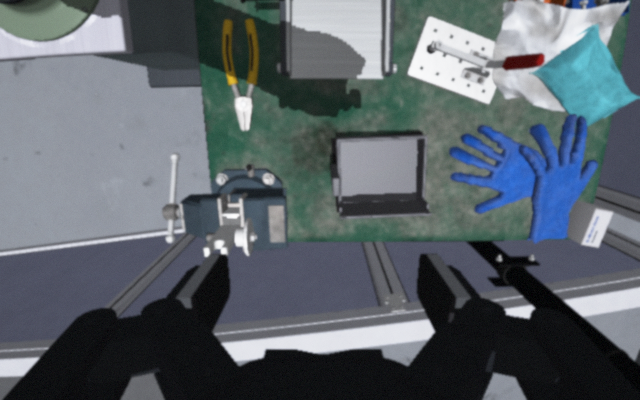

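The wrist view shows the bin at (380,175), its lug on the left at (337,185), its high wall at (385,210) and the mat hidden under it. The vise is at (235,215).

Run:
```python
from h import *
np.set_printoptions(precision=4,suppress=True)
z=np.load('w1.npz');P=(ctrl.camera_params('wrist'),z['R'],z['t']);X=cloud(P,z['d'])
def rect(m,t):
    q=X[m]; 
    if len(q)<4: print(t,len(q));return
    print(t,len(q),q.mean(0),np.percentile(q,[1,99],axis=0).round(4).tolist(),[np.round(a,1) for a in cv2.minAreaRect((q[:,:2]*1000).astype(np.float32))])
rect(box(X,.48,.55,-.44,-.3,.11,.14),'lug')
rect(box(X,.5,.72,-.47,-.28,.038,.05),'rim')
rect(box(X,.5,.72,-.47,-.28,.078,.095),'high')
rect(box(X,.52,.70,-.43,-.3,-.005,.012)&box(X,.53,.67,-.42,-.33,-1,1),'floor')
rect(box(X,.4,.6,-.25,-.15,.09,.15),'tray end')
im=z['im'];c=im[110:240,170:450];cv2.imwrite('pics/w1c.png',cv2.resize(c[...,::-1],None,fx=2.8,fy=2.8,interpolation=cv2.INTER_CUBIC))
# model overlay of corners for hypothesised bin
```

```text
lug 156 [ 0.5218 -0.3812  0.1255] [[0.516, -0.3963, 0.1119], [0.5276, -0.3681, 0.1286]] [array([ 521.6, -382.3]), array([12. , 28.5]), np.float64(1.6)]
rim 898 [ 0.6121 -0.3645  0.0462] [[0.5242, -0.4436, 0.0383], [0.6837, -0.3133, 0.0496]] [array([ 600. , -378.1]), array([168.6, 128.4]), np.float64(2.3)]
high 433 [ 0.6035 -0.4395  0.0873] [[0.5162, -0.4475, 0.0782], [0.6835, -0.3686, 0.0921]] [array([ 587.4, -434.3]), array([ 70.4, 182.8]), np.float64(66.3)]
floor 3348 [ 0.6021 -0.3745  0.0058] [[0.5353, -0.4195, 0.0034], [0.6686, -0.3317, 0.0082]] [array([ 601.4, -375. ]), array([137.2,  90. ]), np.float64(0.0)]
tray end 5880 [ 0.5196 -0.1868  0.1025] [[0.4405, -0.2235, 0.0937], [0.5982, -0.1508, 0.1363]] [array([ 517.5, -187. ]), array([ 73.8, 164.9]), np.float64(89.9)]
```

View pics/w1c.png

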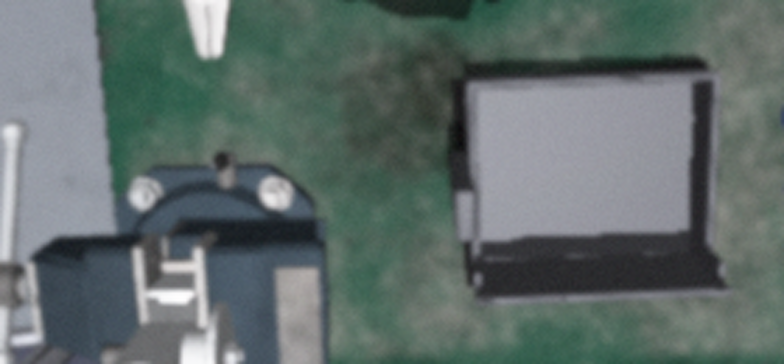

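Run:
```python
from h import *
to(.5216,-.382,.088,92)
```

```text
tool shift [-0.0474  0.0195  0.3339] turn (after shift) -2.49
```

Emit:
play_rows(steps=[[[-0.024, 0.01, 0.02], 0], [[-0.0235, 0.0095, 0.03], 0], [[0, 0, 0.04], -2.5], [[0, 0, 0.045], 0], [[0, 0, 0.045], 0], [[0, 0, 0.03], 0], [[0, 0, 0], 0]], hand=0.2)

```text
clock: 3.7
eef_pos: [0.5204, -0.3811, 0.2085]
tool_rot: [0.695, 0.719, -0.001, -0.003]
force: [0.1, -0.3, -0.8]
width: 0.596
```

Run:
```python
from h import *
st();im,d,P=grab('wrist','w2.png');np.savez('w2.npz',im=im,d=d,R=P[1],t=P[2])
X=cloud(P,d);m=box(X,.48,.55,-.44,-.3,.115,.14);q=X[m];print(len(q),q.mean(0),cv2.minAreaRect((q[:,:2]*1000).astype(np.float32)))
to(.5216,-.382,.088,92)
```

```text
t 3.7 p [ 0.5204 -0.3811  0.2085] yaw tool x 91.99 tilt 0.39 w 0.596 F [ 0.1 -0.3 -0.8] q [ 0.8   0.57 -0.39  1.5   0.23  1.12  0.39]
485 [ 0.5213232  -0.38165792  0.12599573] ((521.3152465820312, -382.81317138671875), (11.391159057617188, 29.5257568359375), 2.02936053276062)
tool shift [-0.0005  0.0002  0.1236] turn (after shift) 0.01
```

View pics/w2.png

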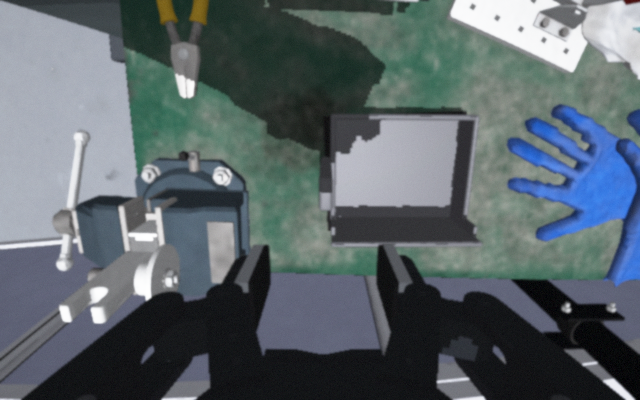

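Emit:
play_rows(steps=[[[0, 0, 0.03], 0], [[0, 0, 0.04], 0], [[0, 0, 0.03], 0], [[0, 0, 0.015], 0], [[0, 0, 0.008], 0], [[0, 0, 0], 0]])

```text
clock: 4.35
eef_pos: [0.5231, -0.3824, 0.0905]
tool_rot: [0.694, 0.72, 0.0, 0.0]
force: [-0.1, -0.2, 0.1]
width: 0.601
```

Emit:
play_rows(steps=[[[0, 0, 0], 0], [[0, 0, 0], 0], [[0, 0, 0], 0], [[0, 0, 0], 0], [[0, 0, 0], 0], [[0, 0, 0], 0], [[0, 0, 0], 0]], hand=-1)

```text
clock: 5.05
eef_pos: [0.5225, -0.3821, 0.0897]
tool_rot: [0.694, 0.72, 0.0, -0.0]
force: [0.4, -1.1, -0.6]
width: 0.003
```

Run:
```python
from h import *
st()
```

```text
t 5.05 p [ 0.5225 -0.3821  0.0897] yaw tool x 92.11 tilt 0.0 w 0.003 F [ 0.4 -1.1 -0.6] q [ 0.78  0.69 -0.36  1.61  0.3   0.89  0.34]
```

Run:
```python
from h import *
im,d,P=grab('wrist','w3.png');im,d,P=grab('side','s3.png');X=cloud(P,d)
q=X[box(X,.4,.75,-.34,-.2,.1,.14)|box(X,.46,.75,-.5,-.2,.115,.135)];print(len(q),np.median(q,0))
cv2.imwrite('pics/s3c.png',cv2.resize(im[200:400,200:460,::-1],None,fx=3,fy=3))
```

```text
259 [ 0.48854958 -0.21458339  0.10269971]
```

View pics/w3.png

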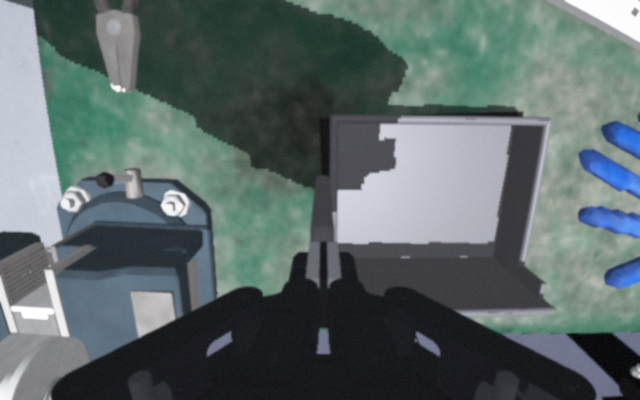

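View pics/s3c.png

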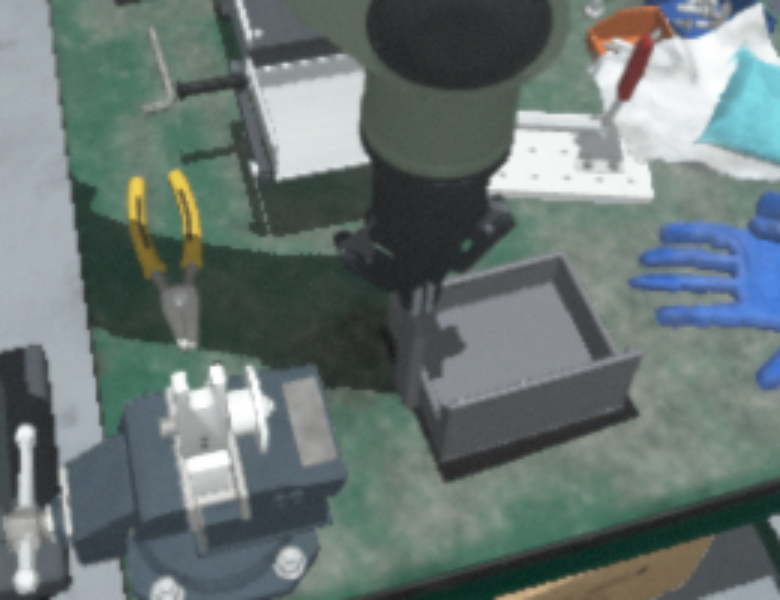

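Emit:
play_rows(steps=[[[0, 0, -0.005], 0], [[0, 0, -0.01], 0], [[0, 0, -0.005], 0], [[0, 0, 0], 0], [[0, 0, 0], 0]])

```text
clock: 5.65
eef_pos: [0.5226, -0.3822, 0.1099]
tool_rot: [0.694, 0.72, 0.0, 0.0]
force: [0.2, -0.4, -0.9]
width: -0.001
```

Run:
```python
from h import *
np.set_printoptions(precision=4,suppress=True)
st();im,d,P=grab('wrist','w4.png');X=cloud(P,d);
q=X[box(X,.54,.68,-.42,-.33,-.01,.04)];print(len(q),np.percentile(q,[5,50,95],axis=0))
im,d,P=grab('side','s4.png');X=cloud(P,d)
q=X[box(X,.56,.67,-.42,-.34,-.01,.04)];
A=np.c_[q[:,:2]-[.6,-.38],np.ones(len(q))];print(len(q),np.linalg.lstsq(A,q[:,2],rcond=None)[0])
cv2.imwrite('pics/s4c.png',cv2.resize(im[200:400,200:460,::-1],None,fx=3,fy=3))
```

```text
t 5.65 p [ 0.5226 -0.3822  0.1099] yaw tool x 92.11 tilt 0.02 w -0.001 F [ 0.2 -0.4 -0.9] q [ 0.78  0.67 -0.37  1.6   0.28  0.93  0.35]
15878 [[ 0.5476 -0.4145  0.0047]
 [ 0.6165 -0.3712  0.0059]
 [ 0.6787 -0.334   0.0256]]
907 [-0.0001  0.017   0.0042]
```

View pics/s4c.png

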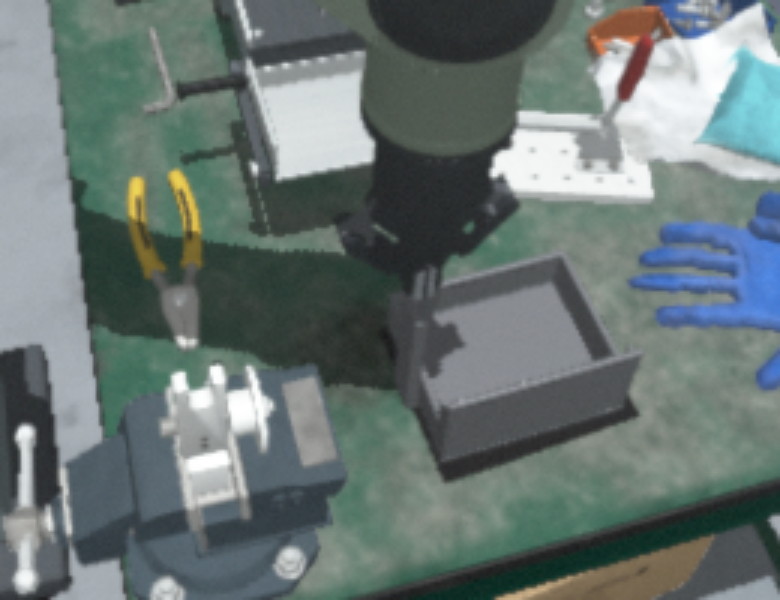

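View pics/w4.png

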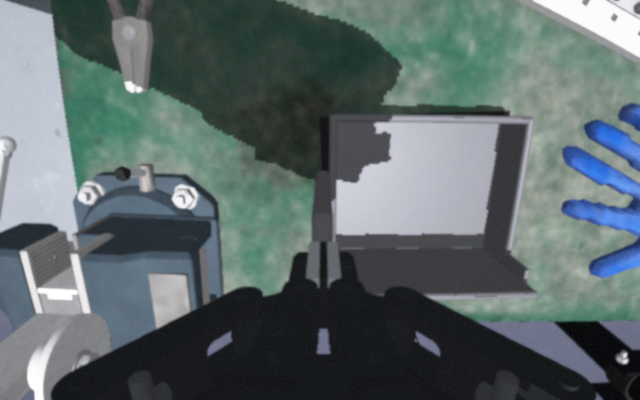

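Run:
```python
from h import *
np.set_printoptions(precision=4,suppress=True)
s=st()
for n,f in (('wrist','w4'),('side','s4')):
    P=pose(n,s);im=cv2.imread(f'pics/{f}.png')
    for i,(X,c) in enumerate([(s['eef_pos'],(0,0,255)),(s['eef_pos']+[0,0,.019],(0,255,255)),([.5216,-.382,.125],(0,255,0)),([.5216,-.382,.0],(255,255,0))]):
        u=proj(P,[X])[0];print(n,X,u);cv2.circle(im,tuple(int(v) for v in u),3 if n=='wrist' else 1,c,1)
    a,b=u.astype(int);im=im[max(a*0+b-120,0):b+40,a-90:a+90];cv2.imwrite(f'pics/{f}o.png',cv2.resize(im,None,fx=3.5,fy=3.5))
```

```text
t 5.75 p [ 0.5224 -0.382   0.1095] yaw tool x 92.12 tilt 0.02 w -0.002 F [0.8 0.2 0.9] q [ 0.78  0.67 -0.37  1.6   0.28  0.93  0.35]
wrist [ 0.5224 -0.382   0.1095] [324.1523 226.2069]
wrist [ 0.5224 -0.382   0.1285] [324.2255 238.5574]
wrist [0.5216, -0.382, 0.125] [322.7851 236.0237]
wrist [0.5216, -0.382, 0.0] [323.0445 184.1175]
side [ 0.5224 -0.382   0.1095] [337.4099 306.0048]
side [ 0.5224 -0.382   0.1285] [337.9603 301.2089]
side [0.5216, -0.382, 0.125] [337.5047 302.1656]
side [0.5216, -0.382, 0.0] [334.2152 330.9631]
```

View pics/w4o.png

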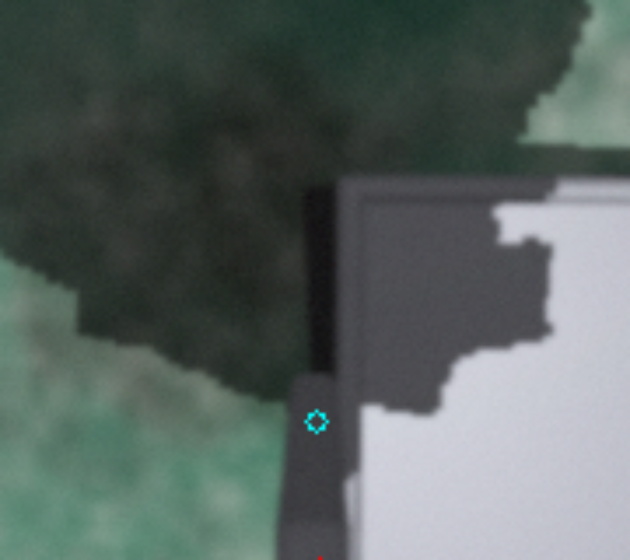

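View pics/s4o.png

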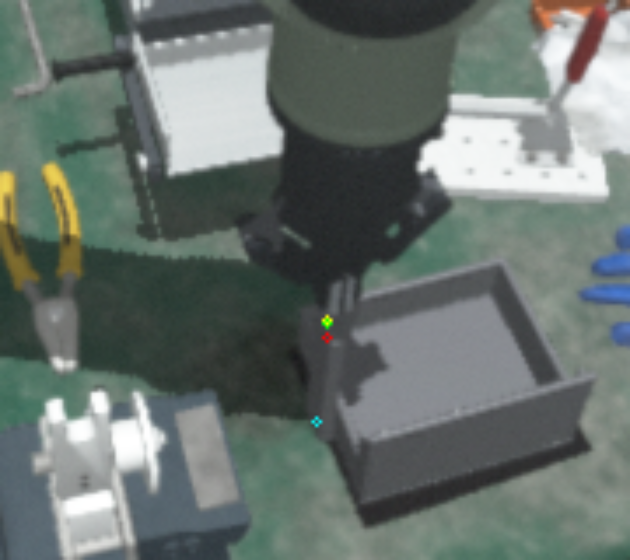

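Run:
```python
from h import *
np.set_printoptions(precision=3,suppress=True,linewidth=150)
s=st();im,d,P=grab('wrist');X=cloud(P,d)
cv2.imwrite('pics/w5o.png',cv2.resize(im[160:320,230:430,::-1],None,fx=4,fy=3.75,interpolation=cv2.INTER_CUBIC))
for v in range(170,320,8):
    print(v,d[v,[300,306,312,318,322,326,330,336,342]],X[v,322])
```

```text
t 5.75 p [ 0.522 -0.382  0.11 ] yaw tool x 92.12 tilt 0.02 w -0.002 F [0.8 0.2 0.9] q [ 0.78  0.67 -0.37  1.6   0.28  0.93  0.35]
170 [0.294 0.294 0.294 0.295 0.294 0.295 0.249 0.25  0.292] [ 0.52  -0.368  0.003]
178 [0.296 0.297 0.297 0.264 0.263 0.261 0.251 0.252 0.294] [ 0.52  -0.368  0.035]
186 [0.301 0.3   0.299 0.235 0.235 0.234 0.242 0.254 0.294] [ 0.52  -0.368  0.064]
194 [0.301 0.301 0.301 0.215 0.213 0.215 0.217 0.254 0.296] [ 0.52  -0.368  0.087]
202 [0.303 0.303 0.305 0.198 0.196 0.196 0.2   0.257 0.299] [ 0.521 -0.368  0.104]
210 [0.307 0.304 0.306 0.182 0.181 0.181 0.182 0.259 0.302] [ 0.521 -0.368  0.12 ]
218 [0.309 0.309 0.178 0.177 0.175 0.175 0.176 0.262 0.304] [ 0.521 -0.37   0.127]
226 [0.31  0.311 0.181 0.177 0.178 0.177 0.177 0.263 0.306] [ 0.521 -0.376  0.126]
234 [0.312 0.    0.182 0.178 0.179 0.177 0.179 0.265 0.308] [ 0.521 -0.38   0.126]
242 [0.316 0.315 0.15  0.15  0.151 0.15  0.149 0.15  0.31 ] [ 0.521 -0.373  0.154]
250 [0.317 0.318 0.142 0.141 0.141 0.141 0.141 0.141 0.308] [ 0.521 -0.373  0.163]
258 [0.143 0.142 0.134 0.134 0.134 0.132 0.134 0.135 0.143] [ 0.521 -0.373  0.171]
266 [0.136 0.136 0.128 0.128 0.127 0.127 0.127 0.128 0.135] [ 0.521 -0.373  0.178]
274 [0.129 0.121 0.122 0.121 0.121 0.121 0.121 0.121 0.129] [ 0.521 -0.373  0.184]
282 [0.11  0.111 0.114 0.118 0.119 0.118 0.118 0.113 0.112] [ 0.521 -0.375  0.187]
290 [0.107 0.109 0.108 0.117 0.12  0.119 0.109 0.108 0.108] [ 0.521 -0.378  0.187]
298 [0.103 0.103 0.103 0.113 0.12  0.12  0.109 0.105 0.105] [ 0.521 -0.381  0.188]
306 [0.099 0.1   0.099 0.111 0.122 0.121 0.111 0.099 0.099] [ 0.522 -0.385  0.187]
314 [0.088 0.088 0.095 0.112 0.122 0.122 0.111 0.09  0.088] [ 0.522 -0.388  0.188]
```

View pics/w5o.png

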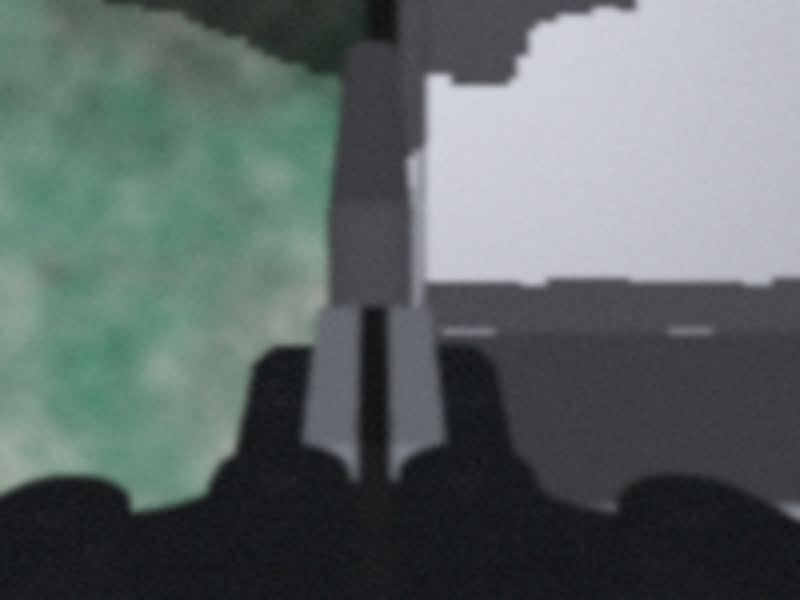

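Run:
```python
from h import *
np.set_printoptions(precision=3,suppress=True,linewidth=150)
s=st();im,d,P=grab('side');X=cloud(P,d)
m=box(X,.49,.56,-.41,-.36,.09,.3)
for zz in np.arange(.1,.24,.01):
    q=X[m&(abs(X[...,2]-zz)<.005)]
    if len(q): print(round(zz,3),len(q),q.min(0),q.max(0))
cv2.imwrite('pics/s5.png',cv2.resize(im[270:350,290:390,::-1],None,fx=7,fy=7,interpolation=cv2.INTER_CUBIC))
im,d,P=grab('top','t5.png');X=cloud(P,d)
# open-finger tips in w1
z=np.load('w1.npz');P=(ctrl.camera_params('wrist'),np.eye(3),np.zeros(3));X=cloud(P,z['d'])
T=np.array(P[0]['T_tool_cam']);Y=X@T[:3,:3].T+T[:3,3]
m=(z['d']<.25)&(z['d']>0)&(abs(Y[...,1])<.08);q=Y[m]
print('open tool coords max z',np.percentile(q[:,2],[90,99,99.9,100]),q[np.argmax(q[:,2])])
```

```text
t 5.8 p [ 0.522 -0.382  0.109] yaw tool x 92.12 tilt 0.02 w 0.001 F [-0.4  0.9 -0.7] q [ 0.78  0.67 -0.37  1.6   0.28  0.93  0.35]
0.1 21 [ 0.517 -0.396  0.095] [ 0.53  -0.374  0.105]
0.11 22 [ 0.517 -0.397  0.106] [ 0.528 -0.372  0.115]
0.12 64 [ 0.517 -0.398  0.115] [ 0.53  -0.368  0.125]
0.13 7 [ 0.52  -0.395  0.125] [ 0.526 -0.374  0.127]
0.15 10 [ 0.514 -0.393  0.148] [ 0.531 -0.386  0.155]
0.16 38 [ 0.511 -0.394  0.155] [ 0.538 -0.378  0.165]
0.17 38 [ 0.51  -0.394  0.165] [ 0.538 -0.377  0.175]
0.18 33 [ 0.511 -0.393  0.175] [ 0.536 -0.387  0.185]
0.19 38 [ 0.495 -0.397  0.185] [ 0.551 -0.385  0.195]
0.2 134 [ 0.49  -0.397  0.195] [ 0.559 -0.373  0.205]
0.21 77 [ 0.492 -0.4    0.205] [ 0.56  -0.371  0.215]
0.22 70 [ 0.491 -0.401  0.215] [ 0.56  -0.373  0.225]
0.23 60 [ 0.498 -0.4    0.225] [ 0.542 -0.391  0.235]
open tool coords max z [-0.086 -0.06  -0.054 -0.053] [-0.005  0.043 -0.053]
```

View pics/s5.png

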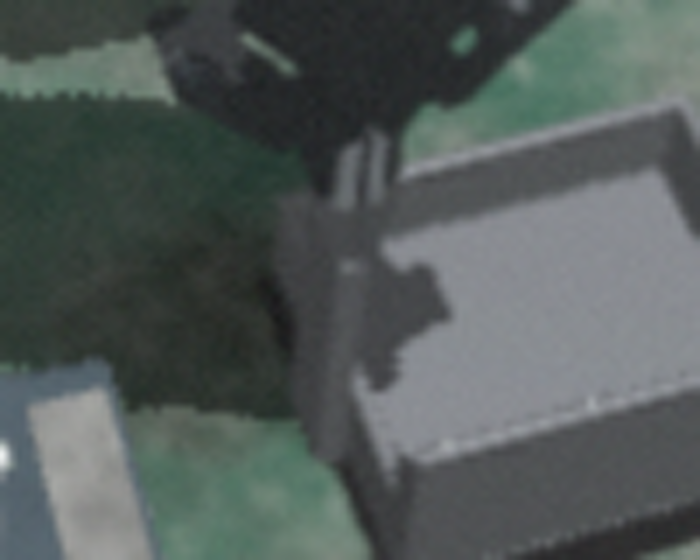

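The fingertips really end at about z 0.149 while the reported TCP is at 0.109. Both cameras agree, so the real finger end is about 40 mm short of the reported TCP. From here I take the grasp point as 59 mm behind the reported TCP. The first closing was in the air just above the lug, and the bin was not touched. Retrying lower.

Emit:
play_rows(steps=[[[0, 0, 0], 0], [[0, 0, 0], 0], [[0, 0, 0], 0], [[0, 0, 0], 0], [[0, 0.001, 0.02], 0], [[0, 0, 0.02], 0], [[0, 0, 0.015], 0], [[0, 0, 0.007], 0], [[0, 0, 0], 0]], hand=0.2)

```text
clock: 6.8
eef_pos: [0.5232, -0.3818, 0.0469]
tool_rot: [0.694, 0.72, -0.0, -0.001]
force: [0.1, 0.2, -0.5]
width: 0.601
```

Emit:
play_rows(steps=[[[0, 0, 0], 0], [[0, 0, 0], 0], [[0, 0, 0], 0], [[0, 0, 0], 0], [[0, 0, 0], 0], [[0, 0, 0], 0]], hand=-1)

```text
clock: 7.4
eef_pos: [0.5238, -0.3824, 0.0486]
tool_rot: [0.694, 0.72, -0.0, 0.001]
force: [-2.2, 0.3, 7.5]
width: 0.131
```

Run:
```python
from h import *
st()
```

```text
t 7.4 p [ 0.5238 -0.3824  0.0486] yaw tool x 92.11 tilt 0.06 w 0.131 F [-2.2  0.3  7.5] q [ 0.76  0.75 -0.35  1.63  0.32  0.82  0.32]
```

Run:
```python
from h import *
np.set_printoptions(precision=4,suppress=True)
for n in ['top','side']:
    z=np.load(n+'0.npz');P=(ctrl.camera_params(n),z['R'],z['t']);X=cloud(P,z['d'])
    for a,b in ((.44,.475),(.575,.61)):
        q=X[box(X,a,b,-.09,.1,.1445,.151)];q=q[q[:,2]>.1445]
        c=np.polyfit(q[:,1],q[:,0],1);r=q[:,0]-np.polyval(c,q[:,1]);k=abs(r)<.004;c=np.polyfit(q[k,1],q[k,0],1)
        print(n,len(q),'x at y=0',c[1],'slope deg',np.degrees(np.arctan(c[0])))
    q=X[box(X,.47,.58,-.12,.14,.13,.14)];print('plate y',np.percentile(q[:,1],[.3,99.7]))
z=np.load('w1.npz');P=(ctrl.camera_params('wrist'),z['R'],z['t']);X=cloud(P,z['d'])
q=X[box(X,.42,.62,-.24,-.15,.08,.15)]
for y in np.arange(-.225,-.15,.01):
    k=q[abs(q[:,1]-y)<.004];f=k[k[:,2]<.108];w=k[k[:,2]>.118]
    print(round(y,3),'floor',np.percentile(f[:,0],[1,99]) if len(f) else '', 'walls',w[:,0].min() if len(w) else '',w[:,0].max() if len(w) else '', np.median(w[w[:,0]<.5,0]) if len(w) else '',np.median(w[w[:,0]>.5,0]) if len(w) else '', 'zf',np.median(f[:,2]))
f=q[(q[:,2]<.108)&(abs(q[:,0]-.52)<.06)];print('lip y',f[:,1].min(),np.percentile(f[:,1],.5))
```

```text
top 77 x at y=0 0.46108733196922674 slope deg 0.8000751236266543
top 84 x at y=0 0.5909680697297297 slope deg 0.04621763482989452
plate y [-0.098   0.1082]
side 95 x at y=0 0.46034858619969954 slope deg 0.4191801325479994
side 92 x at y=0 0.5899527999349262 slope deg 0.5553815591390976
plate y [-0.0997  0.1109]
-0.225 floor [0.4545 0.589 ] walls     zf 0.10321629026584134
-0.215 floor [0.4383 0.6054] walls 0.45100869859936765 0.5911581609586885 0.4542913454720059 0.588267200546787 zf 0.10259967302136011
-0.205 floor [0.4371 0.6059] walls 0.45131554548087666 0.5927725025381874 0.4543370632784854 0.5883218475779378 zf 0.10149424167905974
-0.195 floor [0.4422 0.6016] walls 0.4515623641286823 0.5923962217097334 0.4545630089641194 0.5891245545772732 zf 0.10014508901326895
-0.185 floor [0.4424 0.6013] walls 0.4517250655524311 0.590644739598396 0.45466796126576325 0.5886851941798232 zf 0.09894810647660604
-0.175 floor [0.4412 0.6016] walls 0.45195733508480807 0.5903122691252247 0.45417470046248243 0.5876108615091813 zf 0.09782085168033135
-0.165 floor [0.4416 0.6016] walls 0.4520756775271021 0.5919034634200943 0.45433593196868494 0.5886514980939992 zf 0.09661857500386457
-0.155 floor [0.4413 0.6023] walls 0.45221392084009504 0.5916835791562186 0.45446946676771866 0.5885644822302677 zf 0.0953315605014504
lip y -0.2239077241330632 -0.22369292824364517
```

Emit:
play_rows(steps=[[[0, 0, -0.004], 0], [[0, 0, -0.006], 0], [[0, 0, -0.004], 0], [[0, 0, 0], 0], [[0, 0, 0], 0]])

```text
clock: 7.9
eef_pos: [0.5235, -0.3821, 0.0618]
tool_rot: [0.694, 0.72, -0.0, 0.0]
force: [1.0, -0.0, -2.6]
width: 0.134
```

Run:
```python
from h import *
np.set_printoptions(precision=4,suppress=True)
st()
im,d,P=grab('wrist');X=cloud(P,d)
q=X[box(X,.56,.67,-.40,-.34,-.01,.04)]
A=np.c_[q[:,:2]-[.6,-.38],np.ones(len(q))];print(len(q),np.linalg.lstsq(A,q[:,2],rcond=None)[0])
```

```text
t 7.9 p [ 0.5235 -0.3821  0.0618] yaw tool x 92.11 tilt 0.01 w 0.134 F [ 1.  -0.  -2.6] q [ 0.77  0.73 -0.35  1.62  0.31  0.85  0.33]
11479 [-0.0024 -0.0015  0.0189]
```

Emit:
play_rows(steps=[[[0.01, 0, 0], 0], [[0.02, 0, 0], 0], [[0.025, 0, 0], 0.6], [[0.02, 0, 0], 1.5], [[0.005, -0.015, 0], 1], [[0, -0.02, 0], 0], [[0, -0.025, 0], 0], [[0, -0.02, 0], 0], [[0, -0.006, 0], 0], [[0, 0, 0], 0], [[0, 0, 0], 0]])

```text
clock: 9.05
eef_pos: [0.436, -0.3006, 0.0618]
tool_rot: [0.713, 0.701, 0.0, 0.0]
force: [0.1, 0.2, -3.3]
width: 0.134
```

Run:
```python
from h import *
np.set_printoptions(precision=4,suppress=True)
st();to(.439,-.2545,.05,89)
im,d,P=grab('side','s6.png');np.savez('s6.npz',im=im,d=d)
cv2.imwrite('pics/s6c.png',cv2.resize(im[180:400,200:460,::-1],None,fx=2.7,fy=2.7,interpolation=cv2.INTER_CUBIC))
```

```text
t 9.05 p [ 0.436  -0.3006  0.0618] yaw tool x 89.05 tilt 0.05 w 0.134 F [ 0.1  0.2 -3.3] q [ 0.75  0.58 -0.35  1.95  0.3   0.67  0.2 ]
tool shift [0.0461 0.0022 0.0118] turn (after shift) 0.05
```

View pics/s6c.png

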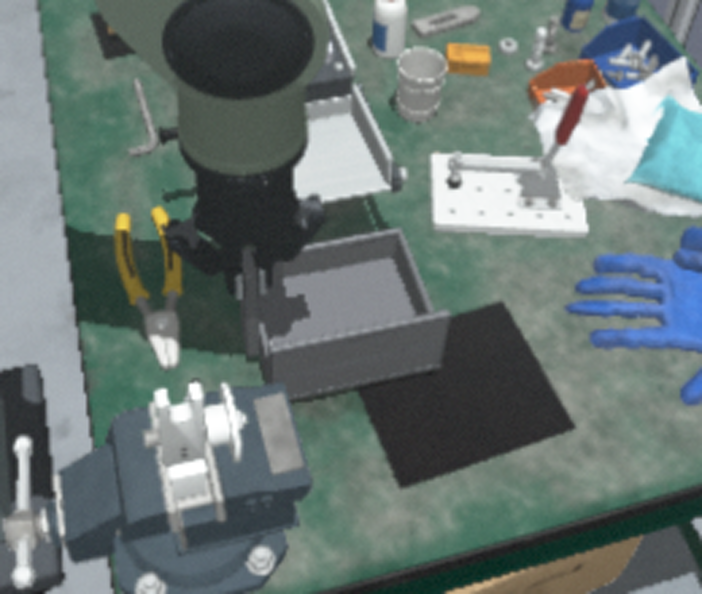

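The bin hangs level, and its mat is now exposed at about (465,395) in the crop. Moving in under the spout and lowering.

Emit:
play_rows(steps=[[[0.012, 0.001, 0], 0], [[0.018, 0.001, 0], 0], [[0.012, 0.001, 0], 0], [[0.004, 0, 0], 0], [[0, 0, 0.005], 0], [[0, 0, 0.005], 0], [[0, 0, 0.003], 0], [[0, 0, 0.001], 0], [[0, 0, 0], 0], [[0, 0, 0], 0]])

```text
clock: 10.1
eef_pos: [0.4385, -0.2555, 0.0484]
tool_rot: [0.713, 0.701, -0.0, 0.0]
force: [-9.4, 3.8, 27.3]
width: 0.133
```

Run:
```python
from h import *
np.set_printoptions(precision=4,suppress=True)
st()
im,d,P=grab('wrist','w7.png');X=cloud(P,d)
q=X[box(X,.47,.57,-.29,-.23,-.01,.04)];A=np.c_[q[:,:2]-[.52,-.25],np.ones(len(q))];print(len(q),np.linalg.lstsq(A,q[:,2],rcond=None)[0])
```

```text
t 10.1 p [ 0.4385 -0.2555  0.0484] yaw tool x 88.97 tilt 0.04 w 0.133 F [-9.4  3.8 27.3] q [ 0.66  0.57 -0.34  2.01  0.32  0.61  0.09]
6025 [-0.0007 -0.0009  0.0059]
```

View pics/w7.png

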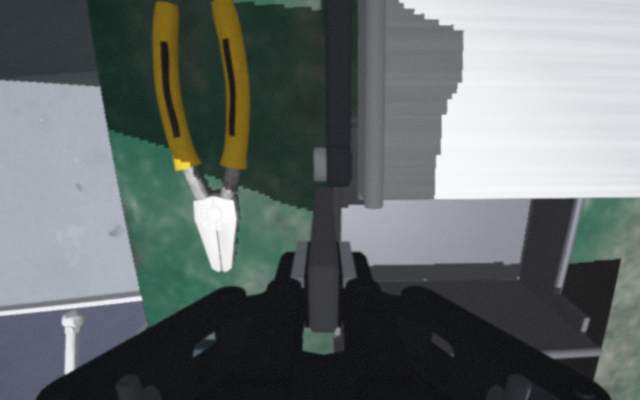

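The lug is between the pads at (322,285), and the bin stands on the bench under the spout. Releasing.

Emit:
play_rows(steps=[[[0, 0, -0.001], 0], [[0, 0, 0], 0], [[0, 0, 0], 0], [[0, 0, 0], 0], [[0, 0, 0], 0], [[0, 0, -0.02], 0], [[0, 0, -0.04], 0], [[0, 0, -0.05], 0], [[0, 0, -0.05], 0], [[0, 0, -0.05], 0], [[0, 0, -0.03], 0], [[0, 0, 0], 0]], hand=0.2)

```text
clock: 11.35
eef_pos: [0.4403, -0.2556, 0.2928]
tool_rot: [0.713, 0.701, 0.001, 0.003]
force: [0.5, -0.0, -0.4]
width: 0.598
```

Run:
```python
from h import *
np.set_printoptions(precision=4,suppress=True)
st()
im,d,P=grab('wrist','w8.png');X=cloud(P,d)
def r(m,t):
    q=X[m];print(t,len(q),np.percentile(q,[1,99],axis=0).round(4).tolist(),[np.round(a,1) for a in cv2.minAreaRect((q[:,:2]*1000).astype(np.float32))])
r(box(X,.41,.46,-.3,-.2,.118,.135),'lug')
q=X[box(X,.44,.62,-.35,-.29,.075,.095)];r(box(X,.44,.62,-.35,-.29,.075,.095),'high')
print(np.degrees(np.arctan(np.polyfit(q[:,0],q[:,1],1)[0])))
im,d,P=grab('side','s8.png');np.savez('s8.npz',im=im,d=d,R=P[1],t=P[2])
hsv=cv2.cvtColor(im,cv2.COLOR_RGB2HSV);X=cloud(P,d)
m=((hsv[...,2]<55)&box(X,.48,.75,-.5,-.25,-.01,.012)).astype(np.uint8)
m=cv2.morphologyEx(m,cv2.MORPH_OPEN,np.ones((3,3)))
n,l,stt,c=cv2.connectedComponentsWithStats(m);i=1+np.argmax(stt[1:,4]);ys,xs=np.nonzero(l==i)
W=ray(P,np.c_[xs,ys],.001);print(stt[i],[np.round(a,1) for a in cv2.minAreaRect((W[:,:2]*1000).astype(np.float32))])
im,d,P=grab('top','t8.png')
hsv=cv2.cvtColor(im,cv2.COLOR_RGB2HSV);X=cloud(P,d)
m=((hsv[...,2]<55)&box(X,.48,.75,-.5,-.25,-.01,.012)).astype(np.uint8)
n,l,stt,c=cv2.connectedComponentsWithStats(m);i=1+np.argmax(stt[1:,4]);ys,xs=np.nonzero(l==i)
W=ray(P,np.c_[xs,ys],.001);print(stt[i],[np.round(a,1) for a in cv2.minAreaRect((W[:,:2]*1000).astype(np.float32))])
```

```text
t 11.35 p [ 0.4403 -0.2556  0.2928] yaw tool x 89.0 tilt 0.36 w 0.598 F [ 0.5 -0.  -0.4] q [ 0.77  0.26 -0.44  1.76  0.12  1.15  0.27]
lug 298 [[0.4325, -0.2714, 0.1196], [0.4527, -0.216, 0.1348]] [array([ 443. , -237.3]), array([69.5, 16.6]), np.float64(76.0)]
high 774 [[0.4437, -0.3235, 0.0751], [0.597, -0.3114, 0.0913]] [array([ 521.2, -315.5]), array([ 15. , 155.3]), np.float64(88.5)]
-1.1153194537043847
[ 328  297   82   63 3114] [array([ 607.4, -384.8]), array([165.7, 139.5]), np.float64(4.7)]
[388 182  23  20 274] [array([ 651.9, -356.3]), array([71.9, 89.6]), np.float64(5.8)]
```

View pics/w8.png

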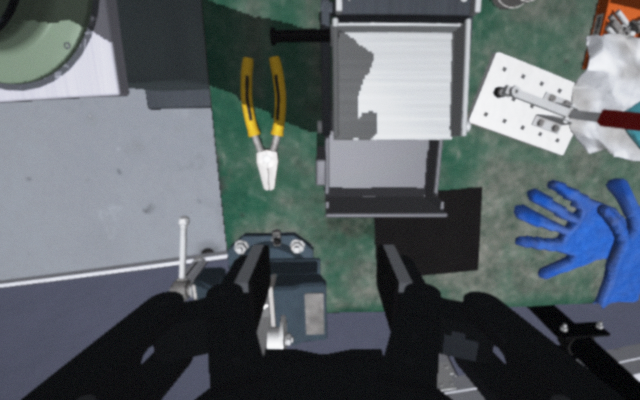

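View pics/s8.png

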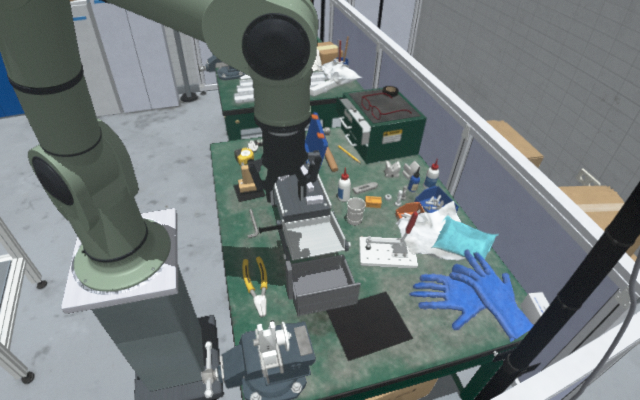

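The bin is square under the spout. Its right wall's outer face is at y≈-0.322, so its centre is at about (0.521,-0.256). Next is the scraper.

Emit:
play_rows(steps=[[[0.02, -0.002, -0.01], 0], [[0.04, -0.004, -0.01], 0], [[0.045, -0.005, 0], 0], [[0.045, -0.005, 0], 0], [[0.045, -0.005, 0], 0], [[0.045, -0.005, 0], 0], [[0.045, -0.005, 0], 0], [[0.045, -0.005, 0], 0], [[0.045, -0.005, 0], 0], [[0.04, -0.003, 0], 0], [[0.02, -0.002, 0], 0], [[0, 0, 0], 0]])

```text
clock: 12.7
eef_pos: [0.3987, 0.1838, 0.3081]
tool_rot: [0.711, 0.703, -0.0, -0.001]
force: [0.5, -1.2, 0.5]
width: 0.6
```

Emit:
play_rows(steps=[[[0, 0, 0], -4.5], [[0, 0, 0], -8.5], [[0, 0, 0], -8.5], [[0, 0, 0], -8.5], [[0, 0, 0], -8.5], [[0, 0, 0], -8.5], [[0, 0, 0], -8.5], [[0, 0, 0], -8.5], [[0, 0, 0], -8.5], [[0, 0, 0], -8.5], [[0, 0, 0], -8.5], [[0, 0, 0], 0]])

```text
clock: 13.9
eef_pos: [0.3998, 0.1801, 0.3082]
tool_rot: [0.012, 1.0, -0.0, -0.001]
force: [0.3, -0.7, -0.5]
width: 0.598
```

Run:
```python
from h import *
np.set_printoptions(precision=4,suppress=True)
st()
im,d,P=grab('wrist','w9.png');np.savez('w9.npz',im=im,d=d,R=P[1],t=P[2]);X=cloud(P,d)
def r(m,t):
    q=X[m]
    if len(q)<5: print(t,len(q));return
    print(t,len(q),np.percentile(q,[1,99],axis=0).round(4).tolist(),[np.round(a,1) for a in cv2.minAreaRect((q[:,:2]*1000).astype(np.float32))])
r(box(X,.33,.47,.1,.27,.09,.11),'top')
r(box(X,.33,.47,.1,.24,.024,.042),'foot')
hsv=cv2.cvtColor(im,cv2.COLOR_RGB2HSV)
r((hsv[...,2]<60)&box(X,.33,.47,.1,.27,-.01,.01),'mat')
```

```text
t 13.9 p [0.3998 0.1801 0.3082] yaw tool x 178.65 tilt 0.07 w 0.598 F [ 0.3 -0.7 -0.5] q [ 0.36  0.2  -1.05  1.86  0.19  1.19  0.8 ]
top 583 [[0.3766, 0.1016, 0.0924], [0.4642, 0.1956, 0.1046]] [array([430.6, 156.4]), array([ 41.1, 129.8]), np.float64(47.0)]
foot 1138 [[0.3615, 0.1029, 0.0257], [0.4695, 0.217, 0.039]] [array([415.7, 165.1]), array([128.6, 108.6]), np.float64(90.0)]
mat 2978 [[0.3316, 0.1069, -0.0003], [0.4602, 0.2689, 0.0069]] [array([400. , 185.1]), array([139.7, 169.7]), np.float64(0.1)]
```

View pics/w9.png

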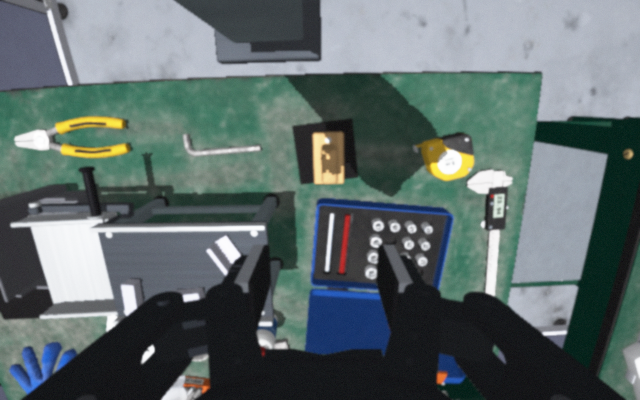

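The scraper is at (328,158) standing on its mat, and the tape is at (447,157). Measuring with a wood-colour mask.

```bash
cat >> h.py <<'E'
def scr(im,d,P):
    X=cloud(P,d);hsv=cv2.cvtColor(im,cv2.COLOR_RGB2HSV)
    wood=(hsv[...,0]>8)&(hsv[...,0]<25)&(hsv[...,1]>60)&(hsv[...,2]>80)
    dark=(hsv[...,2]<60)
    def r(m,t,z=None):
        m=cv2.morphologyEx(m.astype(np.uint8),cv2.MORPH_OPEN,np.ones((2,2)))
        n,l,s,c=cv2.connectedComponentsWithStats(m)
        if n<2: print(t,'none');return
        q=X[l==1+np.argmax(s[1:,4])];print(t,len(q),'zmed',np.median(q[:,2]).round(4),np.percentile(q,[1,99],axis=0).round(4)[:,:2].tolist(),[np.round(a,1) for a in cv2.minAreaRect((q[:,:2]*1000).astype(np.float32))])
    return X,wood,dark,r
E
python3 - <<'E'
from h import *
z=np.load('w9.npz');P=(ctrl.camera_params('wrist'),z['R'],z['t'])
X,wood,dark,r=scr(z['im'],z['d'],P)
r(wood&box(X,.33,.47,.1,.27,.085,.115),'top')
r(wood&box(X,.33,.47,.1,.27,.024,.042),'foot')
r(dark&box(X,.34,.46,.13,.25,-.01,.012),'mat')
to(.401,.187,.018,180)
cv2.imwrite('pics/w9c.png',cv2.resize(z['im'][100:200,270:380,::-1],None,fx=6,fy=6,interpolation=cv2.INTER_CUBIC))
E
```

```text
top 561 zmed 0.1014 [[0.3771, 0.178], [0.444, 0.1995]] [array([386.2, 188.9]), array([ 21.5, 116.3]), np.float64(89.4)]
foot 913 zmed 0.0366 [[0.3626, 0.166], [0.4435, 0.2113]] [array([386.3, 188.6]), array([116.6,  45.7]), np.float64(0.1)]
mat 2185 zmed 0.0044 [[0.3445, 0.1393], [0.439, 0.2478]] [array([384.5, 194.5]), array([113.5, 114. ]), np.float64(1.0)]
tool shift [-0.0012  0.007   0.2903] turn (after shift) -1.7
```

View pics/w9c.png

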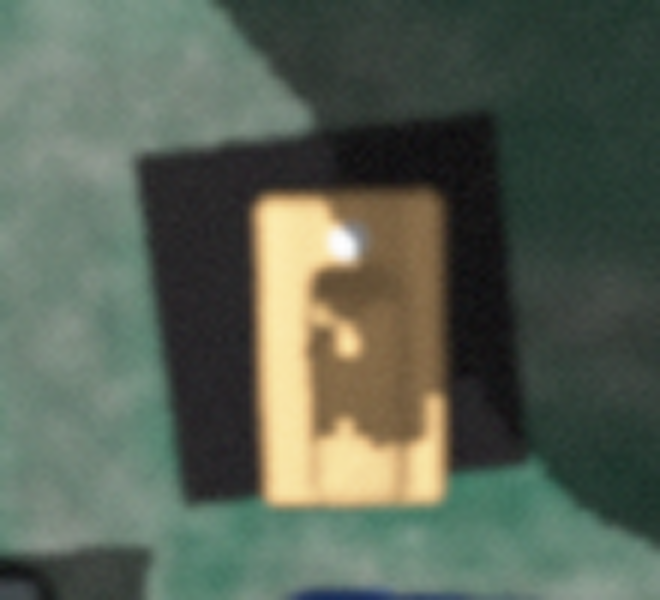

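Run:
```python
from h import *
np.set_printoptions(precision=4,suppress=True)
z=np.load('w9.npz');P=(ctrl.camera_params('wrist'),z['R'],z['t'])
c=np.array([[138,158],[490,118],[525,458],[185,502]],float)/6+[270,100]-0.4
W=ray(P,c,.003);print(W[:,:2],W.mean(0),[np.linalg.norm(W[i]-W[i-1]) for i in range(4)],np.degrees(np.arctan2(*(W[0]-W[3])[[1,0]])))
c=np.array([[252,200],[446,195],[446,500],[262,505]],float)/6+[270,100]-.4
W=ray(P,c,.035);print('foot',W[:,:2],W.mean(0))
c=np.array([[312,270],[398,268],[412,500],[318,500]],float)/6+[270,100]-.4
W=ray(P,c,.1);print('handle top',W[:,:2],W.mean(0))
```

```text
[[0.3537 0.1339]
 [0.346  0.2211]
 [0.4317 0.2302]
 [0.4414 0.1419]] [0.3932 0.1818 0.003 ] [np.float64(0.08814021597448464), np.float64(0.08759831390847074), np.float64(0.0862597704092825), np.float64(0.08880124584795925)] -174.76931981092534
foot [[0.3622 0.163 ]
 [0.3621 0.2082]
 [0.4349 0.2078]
 [0.4352 0.1631]] [0.3986 0.1855 0.035 ]
handle top [[0.3715 0.1772]
 [0.3715 0.1945]
 [0.4195 0.1968]
 [0.4191 0.1773]] [0.3954 0.1864 0.1   ]
```

Emit:
play_rows(steps=[[[0, 0.004, 0.02], -1.5], [[0, 0.003, 0.045], 0], [[0, 0, 0.05], 0], [[0, 0, 0.05], 0], [[0, 0, 0.045], 0], [[0, 0, 0.02], 0], [[0, 0, 0], 0]])

```text
clock: 14.65
eef_pos: [0.3986, 0.1871, 0.0765]
tool_rot: [0.002, 1.0, -0.001, -0.002]
force: [-0.1, 0.0, 0.5]
width: 0.599
```

Run:
```python
from h import *
np.set_printoptions(precision=4,suppress=True)
st();to(.400,.187,.016,180)
im,d,P=grab('wrist','w10.png')
X,wood,dark,r=scr(im,d,P)
r(wood&box(X,.33,.43,.1,.27,.085,.115),'top')
r(wood&box(X,.33,.45,.1,.27,.024,.042),'foot')
```

```text
t 14.65 p [0.3986 0.1871 0.0765] yaw tool x 179.83 tilt 0.28 w 0.599 F [-0.1  0.   0.5] q [ 0.07  0.54 -0.83  2.14  0.61  0.72  0.4 ]
tool shift [-0.0017  0.      0.0605] turn (after shift) -0.17
top 2836 zmed 0.1014 [[0.3767, 0.1771], [0.4203, 0.2002]] [array([398. , 188.2]), array([141.6,  23.4]), np.float64(2.0)]
foot 2990 zmed 0.0367 [[0.3618, 0.1654], [0.4339, 0.2115]] [array([389.5, 188.3]), array([124.6,  46.8]), np.float64(0.6)]
```

View pics/w10.png

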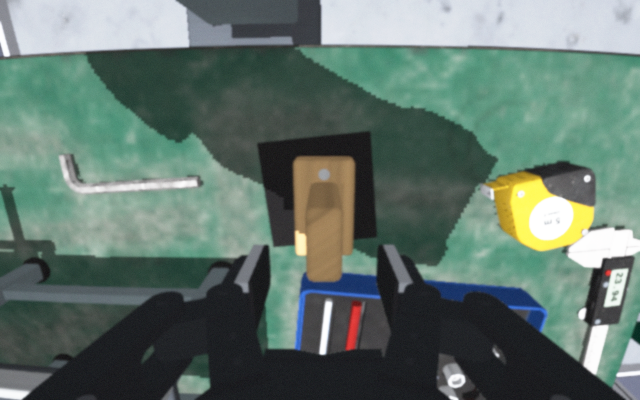

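Emit:
play_rows(steps=[[[0, 0.001, 0.02], 0], [[0, 0, 0.02], 0], [[0, 0, 0.014], 0], [[0, 0, 0.006], 0], [[0, 0, 0], 0]])

```text
clock: 15.2
eef_pos: [0.4009, 0.1888, 0.0194]
tool_rot: [0.001, 1.0, 0.0, 0.0]
force: [-0.3, -0.1, 1.0]
width: 0.601
```

Emit:
play_rows(steps=[[[0, 0, 0], 0], [[0, 0, 0], 0], [[0, 0, 0], 0], [[0, 0, 0], 0], [[0, 0, 0], 0], [[0, 0, 0], 0]], hand=-1)

```text
clock: 15.8
eef_pos: [0.4009, 0.1888, 0.0195]
tool_rot: [0.0, 1.0, 0.0, 0.001]
force: [-0.0, -2.3, 11.7]
width: 0.227
```

Run:
```python
from h import *
st()
```

```text
t 15.8 p [0.4009 0.1888 0.0195] yaw tool x 179.98 tilt 0.08 w 0.227 F [-0.  -2.3 11.7] q [-0.02  0.64 -0.72  2.17  0.76  0.61  0.27]
```

Run:
```python
from h import *
np.set_printoptions(precision=3,suppress=True)
for n in ['top','side']:
    z=np.load(n+'0.npz');P=(ctrl.camera_params(n),z['R'],z['t']);X=cloud(P,z['d']);
    print(n)
    for x in np.arange(.42,.68,.03):
        print(round(x,2),[round(float(X[box(X,x-.015,x+.015,y-.01,y+.01,-.1,.5)][:,2].max(initial=0)),3) for y in np.arange(.11,.24,.02)])
    # offcuts
    im=z['im'];hsv=cv2.cvtColor(im,cv2.COLOR_RGB2HSV)
    m=((hsv[...,2]>150)&box(X,.464,.586,-.1,.115,.139,.18)).astype(np.uint8)
    nn,l,s,c=cv2.connectedComponentsWithStats(m)
    for i in range(1,nn):
        if s[i,4]>12:
            q=X[l==i];print('off',s[i],q.mean(0),q[:,2].max(),[np.round(a,1) for a in cv2.minAreaRect((q[:,:2]*1000).astype(np.float32))])
```

```text
top
0.42 [0.004, 0.007, 0.007, 0.102, 0.104, 0.036, 0.009]
0.45 [0.152, 0.006, 0.008, 0.038, 0.037, 0.034, 0.005]
0.48 [0.138, 0.005, 0.009, 0.037, 0.038, 0.037, 0.035]
0.51 [0.139, 0.006, 0.005, 0.037, 0.026, 0.026, 0.028]
0.54 [0.139, 0.007, 0.029, 0.04, 0.025, 0.025, 0.025]
0.57 [0.138, 0.006, 0.036, 0.026, 0.026, 0.027, 0.024]
0.6 [0.15, 0.007, 0.064, 0.045, 0.043, 0.042, 0.039]
0.63 [0.002, 0.009, 0.175, 0.17, 0.184, 0.181, 0.104]
0.66 [0.005, 0.007, 0.174, 0.177, 0.177, 0.181, 0.175]
off [324 204   6  15  67] [ 0.553 -0.065  0.151] 0.1570494775883655 [array([556.1, -63.4]), array([16.9, 49.2]), np.float64(87.9)]
off [282 207  15  10  87] [0.557 0.065 0.147] 0.15349483627607194 [array([557.1,  64.6]), array([21.1, 49. ]), np.float64(12.7)]
off [301 209  14   6  70] [0.554 0.002 0.151] 0.15905166517268454 [array([554.3,   1.7]), array([16.6, 45.6]), np.float64(7.4)]
off [283 221  13  15  63] [0.498 0.063 0.146] 0.1616146526116289 [array([499.3,  64.8]), array([47.1, 25.9]), np.float64(35.7)]
side
0.42 [0.004, 0.005, 0.006, 0.102, 0.102, 0.038, 0.0]
0.45 [0.148, 0.005, 0.006, 0.037, 0.036, 0.036, 0.003]
0.48 [0.138, 0.0, 0.005, 0.036, 0.035, 0.037, 0.036]
0.51 [0.137, 0.0, 0.0, 0.0, 0.0, 0.0, 0.0]
0.54 [0.137, 0.0, 0.0, 0.0, 0.0, 0.0, 0.0]
0.57 [0.139, 0.0, 0.0, 0.0, 0.0, 0.0, 0.0]
0.6 [0.148, 0.0, 0.0, 0.0, 0.0, 0.0, 0.0]
0.63 [0.0, 0.0, 0.175, 0.173, 0.182, 0.178, 0.1]
0.66 [0.004, 0.005, 0.172, 0.177, 0.176, 0.174, 0.171]
off [298 165  16  24 152] [0.554 0.033 0.149] 0.1539799892159066 [array([556.2,  34.1]), array([ 26.3, 112.2]), np.float64(0.9)]
off [277 168  15  11  38] [0.495 0.058 0.152] 0.1600321844247705 [array([495.8,  64.1]), array([41.3, 23.9]), np.float64(34.8)]
off [306 195  17   7  83] [ 0.553 -0.067  0.151] 0.1552598409200269 [array([554. , -63.6]), array([28.1, 43.4]), np.float64(67.5)]
```

Four offcuts are on the plate. Three are at x≈0.555, with y at 0.065, 0.002 and -0.064. One angle piece is at (0.498,0.064). Lifting the scraper now.

Emit:
play_rows(steps=[[[0, 0, -0.02], 0], [[0, 0, -0.04], 0], [[0, 0, -0.05], 0], [[0, 0, -0.05], 0], [[0, 0, -0.04], 0], [[0, 0, -0.02], 0], [[-0.03, -0.008, 0], 0], [[-0.045, -0.01, 0], 0], [[-0.025, -0.006, 0], 0], [[-0.004, 0, 0], 0], [[0, 0, 0], 0]])

```text
clock: 16.9
eef_pos: [0.5042, 0.1649, 0.2386]
tool_rot: [-0.0, 1.0, 0.0, -0.0]
force: [-0.4, 1.8, -2.1]
width: 0.228
```

Run:
```python
from h import *
st();to(.505,.165,.154,179.2)
im,d,P=grab('side','s11.png');cv2.imwrite('pics/s11c.png',cv2.resize(im[90:290,200:400,::-1],None,fx=3,fy=3,interpolation=cv2.INTER_CUBIC))
```

```text
t 16.9 p [0.5042 0.1649 0.2386] yaw tool x -180.0 tilt 0.06 w 0.228 F [-0.4  1.8 -2.1] q [ 0.27  0.46 -0.95  1.76  0.41  1.14  0.76]
tool shift [-0.0009  0.      0.0846] turn (after shift) 0.8
```

View pics/s11c.png

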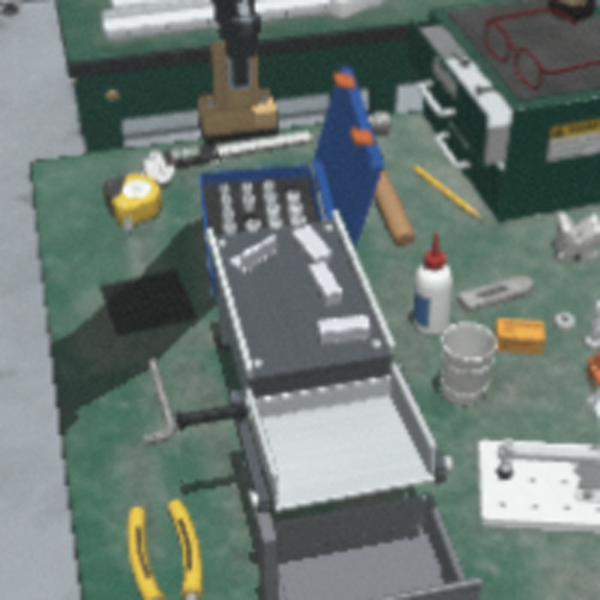

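The scraper hangs upright in the gripper, the mat at (148,302) in the crop is bare, and the offcuts are unmoved. Lowering beyond the open end, then the near pass.

Emit:
play_rows(steps=[[[0, 0, 0.02], 0], [[0, 0, 0.03], 0], [[0, 0, 0.02], 0.8], [[0, 0, 0.01], 0], [[0, 0, 0.004], 0], [[0, 0, 0], 0], [[0, -0.008, 0], 0], [[0, -0.012, 0], 0], [[0, 0, 0], 0]])

```text
clock: 17.85
eef_pos: [0.5045, 0.1424, 0.155]
tool_rot: [0.008, 1.0, -0.001, 0.0]
force: [-0.5, 0.1, -1.8]
width: 0.224
```

Run:
```python
from h import *
np.set_printoptions(precision=4,suppress=True)
st()
im,d,P=grab('side','s12.png');cv2.imwrite('pics/s12c.png',cv2.resize(im[120:230,240:360,::-1],None,fx=5,fy=5,interpolation=cv2.INTER_CUBIC))
X=cloud(P,d);hsv=cv2.cvtColor(im,cv2.COLOR_RGB2HSV)
m=((hsv[...,2]<50)&box(X,.32,.47,.1,.26,-.01,.012)).astype(np.uint8);m=cv2.morphologyEx(m,cv2.MORPH_OPEN,np.ones((3,3)))
n,l,s,c=cv2.connectedComponentsWithStats(m);i=1+np.argmax(s[1:,4]);ys,xs=np.nonzero(l==i)
W=ray(P,np.c_[xs,ys],.003);print('mat',s[i],[np.round(a,1) for a in cv2.minAreaRect((W[:,:2]*1000).astype(np.float32))])
X,wood,dark,r=scr(im,d,P);q=X[wood&box(X,.45,.56,.1,.22,.12,.26)];print('scraper z min',np.percentile(q,[1,99],axis=0))
```

```text
t 17.85 p [0.5045 0.1424 0.155 ] yaw tool x 179.08 tilt 0.07 w 0.224 F [-0.5  0.1 -1.8] q [ 0.26  0.54 -0.89  1.87  0.51  0.97  0.7 ]
mat [238 181  26  20 299] [array([396.7, 181. ]), array([86.9, 83.9]), np.float64(5.2)]
scraper z min [[0.4679 0.1182 0.1499]
 [0.5402 0.1539 0.2347]]
```

View pics/s12c.png

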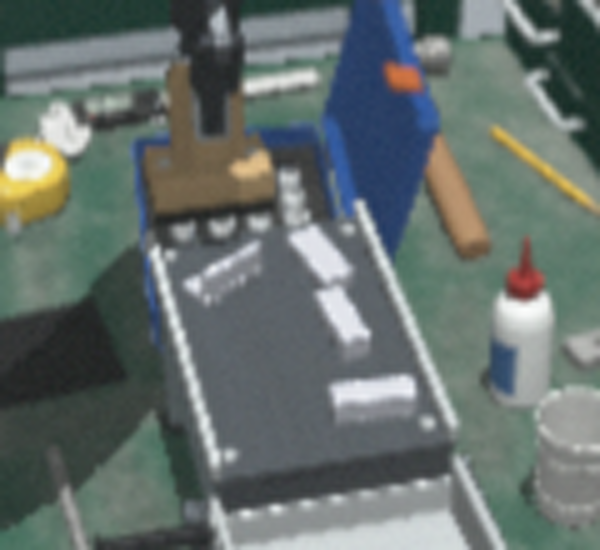

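Emit:
play_rows(steps=[[[0, -0.008, 0.001], 0], [[0, -0.012, 0.0005], 0], [[0, -0.012, 0], 0], [[0, -0.012, 0], 0], [[0, -0.012, 0], 0], [[0, -0.012, 0], 0], [[0, -0.012, 0], 0], [[0, -0.012, 0], 0], [[0, -0.012, 0], 0], [[0, -0.006, 0], 0], [[0, 0, 0], 0]])

```text
clock: 19.0
eef_pos: [0.5026, 0.0338, 0.1532]
tool_rot: [0.007, 1.0, -0.0, -0.0]
force: [0.2, 0.3, -1.5]
width: 0.226
```

Run:
```python
from h import *
st()
im,d,P=grab('side','s13.png');cv2.imwrite('pics/s13c.png',cv2.resize(im[120:240,240:360,::-1],None,fx=5,fy=5,interpolation=cv2.INTER_CUBIC))
```

```text
t 19.0 p [0.5026 0.0338 0.1532] yaw tool x 179.14 tilt 0.02 w 0.226 F [ 0.2  0.3 -1.5] q [ 0.48  0.51 -0.89  1.92  0.49  0.94  0.9 ]
```

View pics/s13c.png

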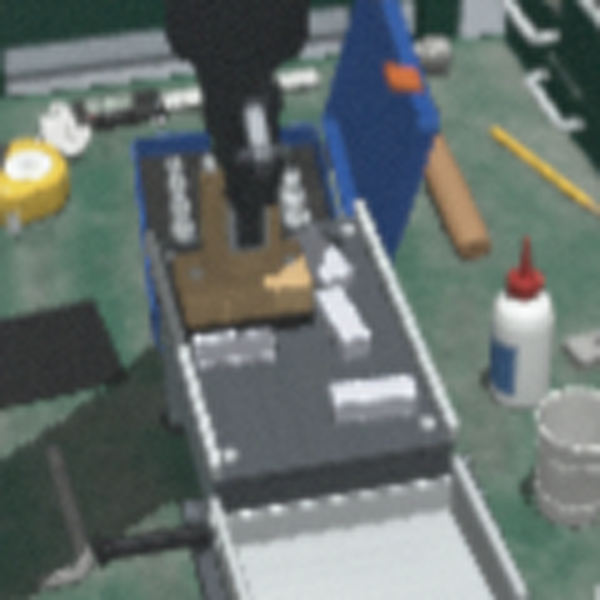

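The angle piece now lies flat against the wiping edge at (235,347), and the far pieces are still in place. Continuing.

Emit:
play_rows(steps=[[[0, -0.008, 0], 0], [[0, -0.012, 0], 0], [[0, -0.012, 0], 0], [[0, -0.012, 0], 0], [[0, -0.012, 0], 0], [[0, -0.012, 0], 0], [[0, -0.012, 0], 0], [[0, -0.012, 0], 0], [[0, -0.012, 0], 0], [[0, -0.006, 0], 0], [[0, 0, 0], 0]])

```text
clock: 20.15
eef_pos: [0.501, -0.0761, 0.1531]
tool_rot: [0.007, 1.0, -0.0, -0.0]
force: [0.6, 0.3, -2.0]
width: 0.225
```

Run:
```python
from h import *
st()
im,d,P=grab('side','s14.png');cv2.imwrite('pics/s14c.png',cv2.resize(im[130:260,240:370,::-1],None,fx=4.6,fy=4.6,interpolation=cv2.INTER_CUBIC))
```

```text
t 20.15 p [ 0.501  -0.0761  0.1531] yaw tool x 179.15 tilt 0.01 w 0.225 F [ 0.6  0.3 -2. ] q [ 0.69  0.51 -0.89  1.92  0.49  0.94  1.13]
```

View pics/s14c.png

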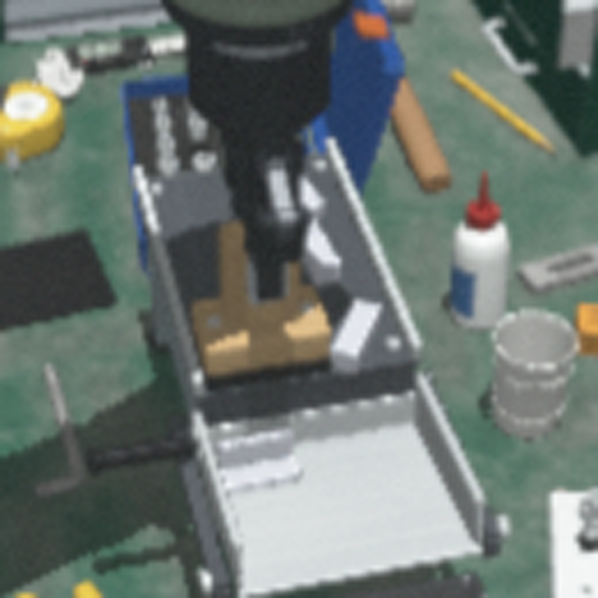

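The angle piece is in the tray at (260,455). Going back for the far pass.

Emit:
play_rows(steps=[[[0, 0, -0.02], 0], [[0, 0, -0.03], 0], [[0, 0, -0.02], 0], [[-0.005, 0.03, 0], 0], [[-0.01, 0.045, 0], 0], [[-0.01, 0.045, 0], 0], [[-0.01, 0.045, 0], 0], [[-0.005, 0.04, 0], 0], [[-0.001, 0.02, 0], 0], [[0, 0, 0], 0]])

```text
clock: 21.2
eef_pos: [0.5443, 0.1537, 0.2233]
tool_rot: [0.004, 1.0, 0.001, -0.0]
force: [-0.2, -0.7, -2.3]
width: 0.225
```

Run:
```python
from h import *
st();to(.547,.145,.1535,179.2)
```

```text
t 21.2 p [0.5443 0.1537 0.2233] yaw tool x 179.54 tilt 0.11 w 0.225 F [-0.2 -0.7 -2.3] q [ 0.26  0.53 -0.92  1.69  0.46  1.15  0.78]
tool shift [-0.0027 -0.0088  0.0698] turn (after shift) 0.34
```

Emit:
play_rows(steps=[[[-0.002, 0, 0.02], 0.3], [[-0.001, 0, 0.03], 0], [[0, 0, 0.014], 0], [[0, 0, 0.006], 0], [[0, 0, 0], 0], [[0, -0.008, 0], 0], [[0, -0.006, 0], 0], [[0, 0, 0], 0]])

```text
clock: 22.0
eef_pos: [0.5483, 0.1337, 0.1538]
tool_rot: [0.01, 1.0, -0.0, 0.0]
force: [0.6, 0.1, -0.9]
width: 0.228
```

Run:
```python
from h import *
np.set_printoptions(precision=4,suppress=True)
st()
im,d,P=grab('side')
X,wood,dark,r=scr(im,d,P);q=X[wood&box(X,.45,.62,.1,.22,.12,.26)];print('scraper',np.percentile(q,[1,99],axis=0))
```

```text
t 22.0 p [0.5483 0.1337 0.1538] yaw tool x 178.82 tilt 0.06 w 0.228 F [ 0.6  0.1 -0.9] q [ 0.26  0.6  -0.87  1.77  0.54  1.02  0.73]
scraper [[0.5118 0.1095 0.1479]
 [0.5814 0.1445 0.2332]]
```

Emit:
play_rows(steps=[[[0.001, -0.008, 0], 0], [[0, -0.012, 0], 0], [[0, -0.012, 0], 0], [[0, -0.012, 0], 0], [[0, -0.012, 0], 0], [[0, -0.012, 0], 0], [[0, -0.012, 0], 0], [[0, -0.012, 0], 0], [[0, -0.012, 0], 0], [[0, -0.006, 0], 0], [[0, 0, 0], 0]])

```text
clock: 23.15
eef_pos: [0.5448, 0.0241, 0.1531]
tool_rot: [0.01, 1.0, -0.0, -0.0]
force: [-0.4, 0.2, -1.1]
width: 0.228
```

Run:
```python
from h import *
st()
im,d,P=grab('side','s15.png');cv2.imwrite('pics/s15c.png',cv2.resize(im[130:260,240:370,::-1],None,fx=4.6,fy=4.6,interpolation=cv2.INTER_CUBIC))
```

```text
t 23.15 p [0.5448 0.0241 0.1531] yaw tool x 178.84 tilt 0.02 w 0.228 F [-0.4  0.2 -1.1] q [ 0.47  0.58 -0.88  1.82  0.53  1.    0.92]
```

View pics/s15c.png

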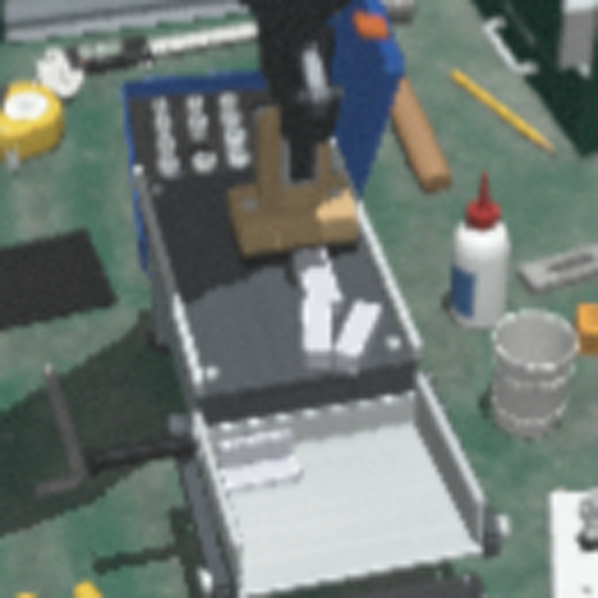

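The scraper pushes all three far pieces as a train ((315,290) and (355,330)). Continuing.

Emit:
play_rows(steps=[[[0, -0.006, 0], 0], [[0, -0.01, 0], 0], [[0, -0.01, 0], 0], [[0, -0.01, 0], 0], [[0, -0.01, 0], 0], [[0, -0.01, 0], 0], [[0, -0.01, 0], 0], [[0, -0.01, 0], 0], [[0, -0.01, 0], 0], [[0, -0.01, 0], 0], [[0, -0.006, 0], 0], [[0, 0, 0], 0]])

```text
clock: 24.4
eef_pos: [0.5428, -0.0778, 0.1531]
tool_rot: [0.01, 1.0, -0.0, -0.0]
force: [0.0, 0.1, -2.9]
width: 0.225
```

Run:
```python
from h import *
st()
im,d,P=grab('side','s16.png');cv2.imwrite('pics/s16c.png',cv2.resize(im[130:260,240:370,::-1],None,fx=4.6,fy=4.6,interpolation=cv2.INTER_CUBIC))
```

```text
t 24.4 p [ 0.5428 -0.0778  0.1531] yaw tool x 178.85 tilt 0.01 w 0.225 F [ 0.   0.1 -2.9] q [ 0.65  0.58 -0.88  1.81  0.53  1.    1.11]
```

View pics/s16c.png

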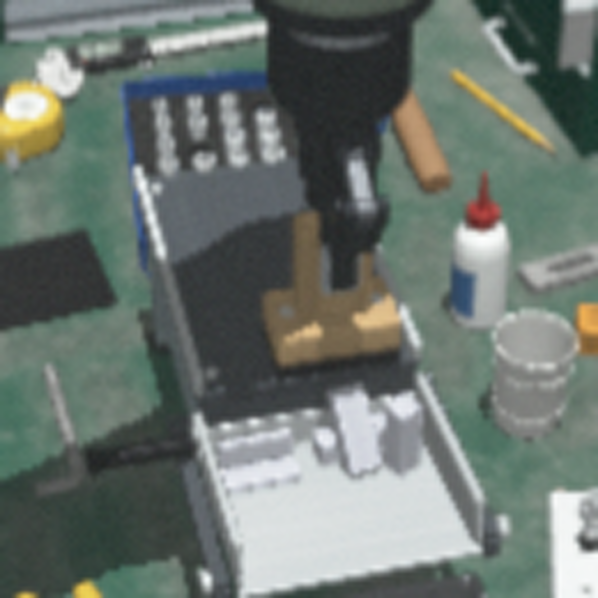

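Nothing is left ahead of the scraper. The pieces are in the tray at (260,455), (325,445), (355,430) and (400,430), some leaning on the end wall. Pushing a bit further to clear the edge.

Emit:
play_rows(steps=[[[0, -0.008, 0], 0], [[0, -0.008, 0], 0], [[0, -0.008, 0], 0], [[0, -0.006, 0], 0], [[0, 0, 0], 0], [[0, 0.01, 0], 0], [[0, 0.02, 0], 0], [[0, 0.02, -0.01], 0], [[0, 0.02, -0.03], 0], [[0, 0.03, -0.03], 0], [[0, 0.03, 0], 0], [[0, 0, 0], 0]])

```text
clock: 25.65
eef_pos: [0.5449, 0.0279, 0.225]
tool_rot: [0.007, 1.0, 0.001, 0.001]
force: [0.4, -0.5, -1.3]
width: 0.225
```

Run:
```python
from h import *
np.set_printoptions(precision=3,suppress=True)
st()
im,d,P=grab('side','s17.png');cv2.imwrite('pics/s17c.png',cv2.resize(im[130:260,240:370,::-1],None,fx=4.6,fy=4.6,interpolation=cv2.INTER_CUBIC))
X=cloud(P,d);m=box(X,.45,.6,-.22,-.1,.1,.2);
im,d,P=grab('top','t17.png');cv2.imwrite('pics/t17c.png',cv2.resize(im[190:260,260:400,::-1],None,fx=5,fy=5,interpolation=cv2.INTER_CUBIC))
q=X[box(X,.455,.588,-.2,-.1,.08,.2)];print(q[:,2].max())
```

```text
t 25.65 p [0.545 0.028 0.225] yaw tool x 179.22 tilt 0.16 w 0.225 F [ 0.4 -0.5 -1.3] q [ 0.51  0.5  -0.94  1.74  0.44  1.13  0.99]
0.14683672296081604
```

View pics/s17c.png

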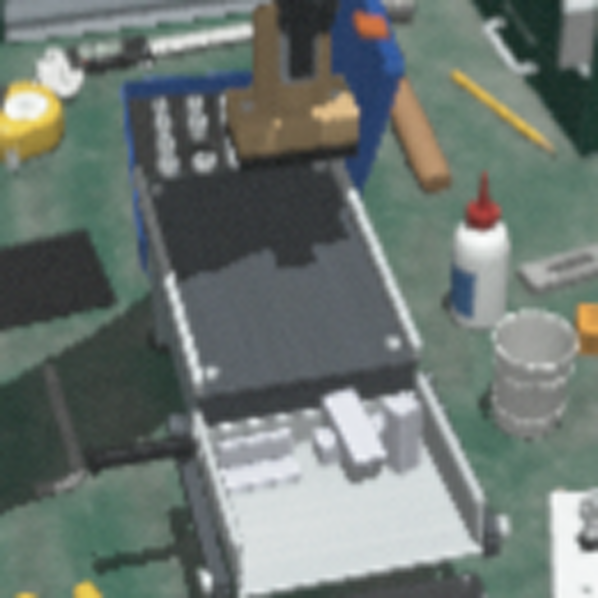

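View pics/t17c.png

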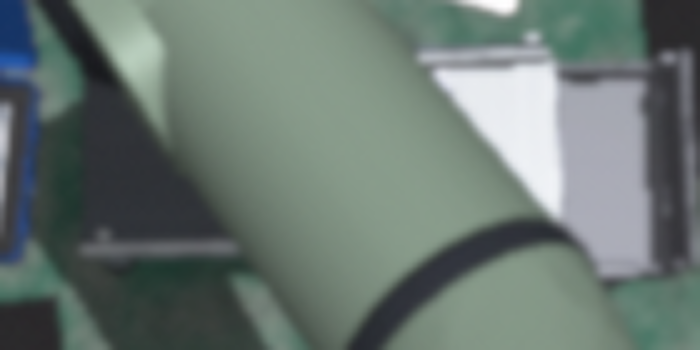

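Run:
```python
from h import *
np.set_printoptions(precision=3,suppress=True)
im,d,P=grab('side');X=cloud(P,d)
cv2.imwrite('pics/s18c.png',cv2.resize(im[205:250,275:345,::-1],None,fx=10,fy=10,interpolation=cv2.INTER_CUBIC))
hsv=cv2.cvtColor(im,cv2.COLOR_RGB2HSV)
fl=.1-.12*(X[...,1]+.2087)*-1
h=X[...,2]-(.1-.12*(X[...,1]+.2087)); 
m=(h>.006)&box(X,.459,.586,-.215,-.085,.09,.2)
for y in np.arange(-.09,-.18,-.01):
    print(round(y,3),[ (round(float(X[m&(abs(X[...,1]-y)<.005)&(abs(X[...,0]-x)<.005)][:,2].max(initial=0)),3)) for x in np.arange(.46,.59,.01)])
```

```text
-0.09 [0.148, 0.138, 0.136, 0.138, 0.137, 0.138, 0.139, 0.138, 0.137, 0.138, 0.138, 0.137, 0.137]
-0.1 [0.147, 0.138, 0.137, 0.136, 0.138, 0.137, 0.136, 0.137, 0.138, 0.139, 0.137, 0.137, 0.137]
-0.11 [0.123, 0.111, 0.11, 0.111, 0.109, 0.0, 0.102, 0.124, 0.125, 0.124, 0.107, 0.106, 0.0]
-0.12 [0.124, 0.113, 0.113, 0.114, 0.113, 0.114, 0.107, 0.123, 0.123, 0.123, 0.106, 0.0, 0.0]
-0.13 [0.0, 0.098, 0.097, 0.098, 0.099, 0.098, 0.0, 0.113, 0.122, 0.121, 0.138, 0.139, 0.139]
-0.14 [0.126, 0.099, 0.098, 0.098, 0.099, 0.098, 0.0, 0.0, 0.119, 0.119, 0.137, 0.141, 0.139]
-0.15 [0.127, 0.0, 0.0, 0.0, 0.0, 0.0, 0.0, 0.0, 0.117, 0.117, 0.117, 0.141, 0.103]
-0.16 [0.125, 0.0, 0.0, 0.0, 0.0, 0.0, 0.0, 0.0, 0.0, 0.0, 0.0, 0.0, 0.0]
-0.17 [0.13, 0.0, 0.0, 0.0, 0.0, 0.0, 0.0, 0.0, 0.0, 0.0, 0.0, 0.0, 0.0]
```

View pics/s18c.png

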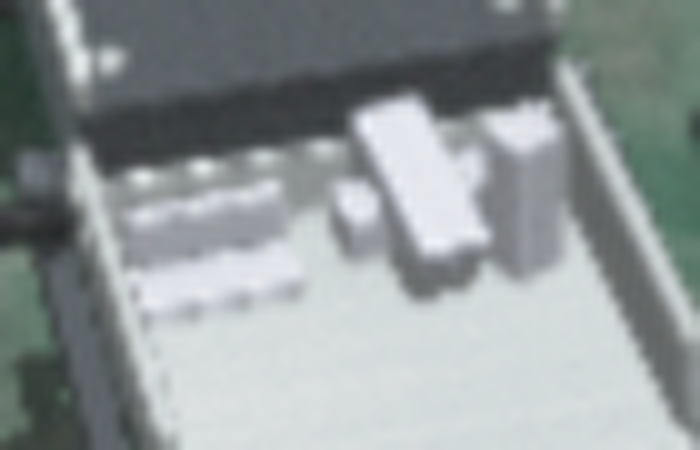

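All four pieces lie in the tray: the angle at (215,240), a square bar along the end wall at (355,215)–(465,180), a flat bar lying over it, and one standing upright at (525,190). The plate is clear. Returning the scraper to its mat.

Emit:
play_rows(steps=[[[0.015, 0.015, -0.015], 0], [[0.03, 0.03, 0], 0], [[0.035, 0.035, 0], 0], [[0.035, 0.035, 0], 0], [[0.025, 0.027, 0], -0.8], [[0.01, 0.01, 0], 0], [[0, 0, 0.03], 0], [[0, 0, 0.045], 0], [[0, 0, 0.045], 0], [[0, 0, 0.03], 0], [[0, 0, 0], 0], [[0, 0, 0], 0]])

```text
clock: 27.0
eef_pos: [0.3979, 0.1779, 0.0888]
tool_rot: [0.003, 1.0, 0.0, -0.0]
force: [0.1, 0.9, -1.2]
width: 0.225
```

Run:
```python
from h import *
st();to(.396,.184,.0205,180)
im,d,P=grab('side','s19.png');cv2.imwrite('pics/s19c.png',cv2.resize(im[120:230,200:320,::-1],None,fx=5,fy=5,interpolation=cv2.INTER_CUBIC))
```

```text
t 27.0 p [0.3979 0.1779 0.0888] yaw tool x 179.69 tilt 0.03 w 0.225 F [ 0.1  0.9 -1.2] q [ 0.13  0.52 -0.88  2.14  0.61  0.75  0.41]
tool shift [0.0019 0.0061 0.0683] turn (after shift) -0.31
```

View pics/s19c.png

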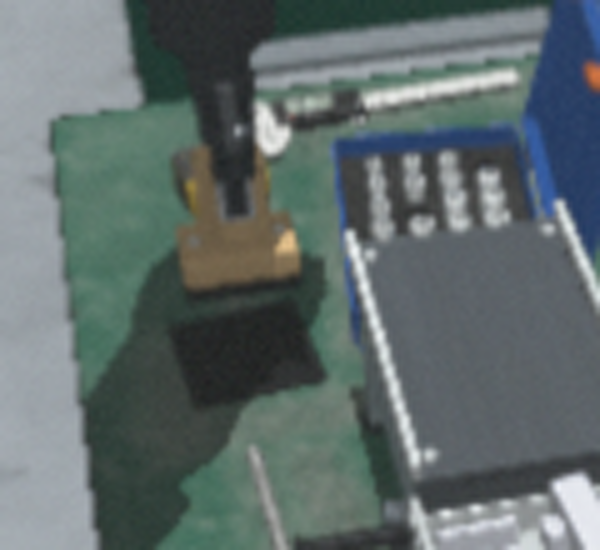

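The scraper is still upright in the grip above its mat at (250,350). Lowering it to the mat.

Emit:
play_rows(steps=[[[0.002, 0.005, 0.02], 0], [[0, 0, 0.025], 0], [[0, 0, 0.012], 0], [[0, 0, 0.006], 0], [[0, 0, 0.004], 0], [[0, 0, 0.001], 0], [[0, 0, 0], 0], [[0, 0, 0], 0]])

```text
clock: 27.85
eef_pos: [0.396, 0.183, 0.0208]
tool_rot: [0.003, 1.0, 0.0, 0.0]
force: [-0.5, -0.2, -1.9]
width: 0.226
```

Run:
```python
from h import *
st()
im,d,P=grab('side','s20.png');cv2.imwrite('pics/s20c.png',cv2.resize(im[120:230,200:320,::-1],None,fx=5,fy=5,interpolation=cv2.INTER_CUBIC))
im,d,P=grab('wrist','w20.png')
```

```text
t 27.85 p [0.396  0.183  0.0208] yaw tool x 179.7 tilt 0.05 w 0.226 F [-0.5 -0.2 -1.9] q [ 0.01  0.64 -0.75  2.18  0.78  0.61  0.25]
```

View pics/s20c.png

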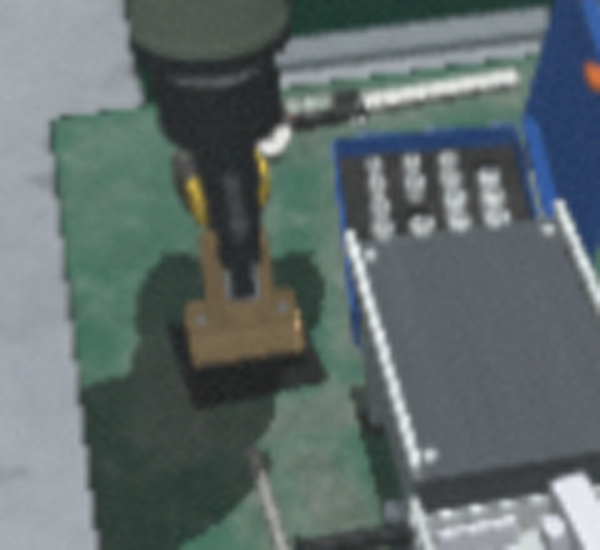

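View pics/w20.png

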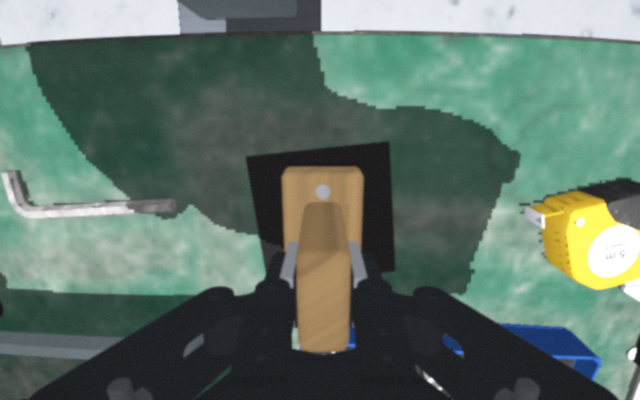

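The scraper is over the middle of its mat, about 1 mm up. Setting it down and releasing.

Emit:
play_rows(steps=[[[0, 0, 0.0015], 0], [[0, 0, 0], 0], [[0, 0, 0], 0]])

```text
clock: 28.25
eef_pos: [0.3959, 0.1826, 0.0193]
tool_rot: [0.003, 1.0, -0.0, 0.001]
force: [-3.9, -4.9, 22.8]
width: 0.229
```

Emit:
play_rows(steps=[[[0, 0, 0], 0], [[0, 0, 0], 0], [[0, 0, 0], 0], [[0, 0, 0], 0], [[0, 0, -0.015], 0], [[0, 0, -0.03], 0], [[0, 0, -0.05], 0], [[0, 0, -0.05], 0], [[0, 0, -0.05], 0], [[0, 0, -0.05], 0], [[0, 0, -0.02], 0], [[0, 0, 0], 0]], hand=0.1)

```text
clock: 29.45
eef_pos: [0.3966, 0.1833, 0.2861]
tool_rot: [0.003, 1.0, 0.0, 0.002]
force: [0.2, 0.0, -1.2]
width: 0.551
```

Run:
```python
from h import *
st()
im,d,P=grab('wrist','w21.png');cv2.imwrite('pics/w21c.png',cv2.resize(im[80:220,230:430,::-1],None,fx=4,fy=4,interpolation=cv2.INTER_CUBIC))
to(.417,-.114,.25,180)
im,d,P=grab('side','s21.png')
X=cloud(P,d);q=X[box(X,.385,.45,-.16,-.08,.1,.13)];print(q.mean(0),np.percentile(q,[2,98],axis=0))
```

```text
t 29.45 p [0.3966 0.1833 0.2861] yaw tool x 179.67 tilt 0.25 w 0.551 F [ 0.2  0.  -1.2] q [ 0.39  0.24 -1.11  1.9   0.24  1.14  0.75]
tool shift [-0.0226 -0.2967  0.0345] turn (after shift) -0.34
[ 0.42621187 -0.11901371  0.11123844] [[ 0.39139187 -0.15756031  0.10009452]
 [ 0.4495394  -0.08868791  0.12003138]]
```

View pics/w21c.png

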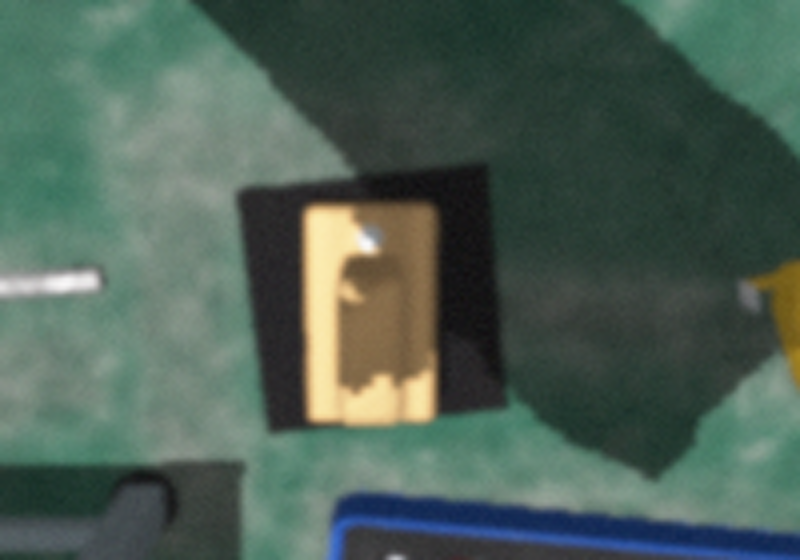

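View pics/s21.png

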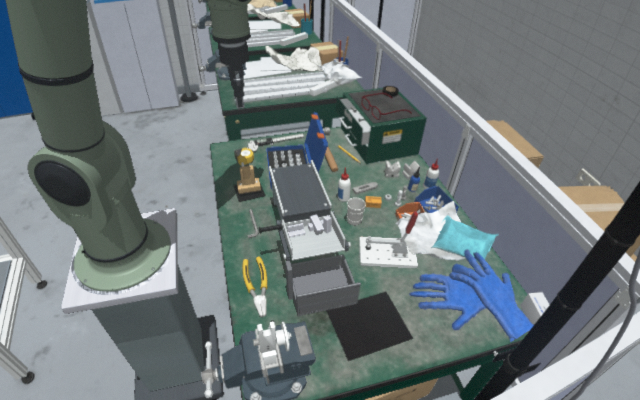

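The scraper stands upright in the middle of its mat at (370,315), and the tray and bin look unchanged. Moving to the tray handle.

Emit:
play_rows(steps=[[[-0.002, -0.02, 0], 0], [[-0.002, -0.04, 0], 0], [[-0.003, -0.045, 0], 0], [[-0.003, -0.045, 0], 0], [[-0.003, -0.045, 0.01], 0], [[-0.003, -0.045, 0.015], 0], [[-0.003, -0.04, 0.01], 0], [[-0.002, -0.018, 0], 0], [[0, 0, 0], 0]])

```text
clock: 30.45
eef_pos: [0.4142, -0.1172, 0.2469]
tool_rot: [0.004, 1.0, 0.001, -0.001]
force: [0.1, 1.3, 0.3]
width: 0.549
```

Run:
```python
from h import *
np.set_printoptions(precision=4,suppress=True)
st()
im,d,P=grab('wrist','w22.png');X=cloud(P,d)
for x in np.arange(.39,.452,.008):
    q=X[box(X,x-.004,x+.004,-.16,-.07,.106,.13)]
    if len(q): print(round(x,3),len(q),np.percentile(q[:,1],[2,98]),q[:,2].max(), 'top ridge y',np.median(q[q[:,2]>np.percentile(q[:,2],70)][:,1]))
```

```text
t 30.45 p [ 0.4142 -0.1172  0.2469] yaw tool x 179.53 tilt 0.19 w 0.549 F [0.1 1.3 0.3] q [ 0.95  0.24 -0.94  1.97  0.22  1.04  1.47]
0.39 116 [-0.1215 -0.1057] 0.12249364282550831 top ridge y -0.11274149415773493
0.398 98 [-0.1186 -0.1076] 0.11998678303760633 top ridge y -0.11370071909889784
0.406 87 [-0.1187 -0.1087] 0.12011284047295308 top ridge y -0.11371537209495469
0.414 86 [-0.1187 -0.1087] 0.12022965450648258 top ridge y -0.11373990177626778
0.422 85 [-0.1188 -0.1087] 0.12016606195299014 top ridge y -0.11326716754018044
0.43 84 [-0.1188 -0.1086] 0.1198208517499308 top ridge y -0.11381045850849679
0.438 82 [-0.1189 -0.1087] 0.11952102574243759 top ridge y -0.11383222338806255
0.446 83 [-0.119  -0.1083] 0.12349530004297601 top ridge y -0.11282681680365618
```

View pics/w22.png

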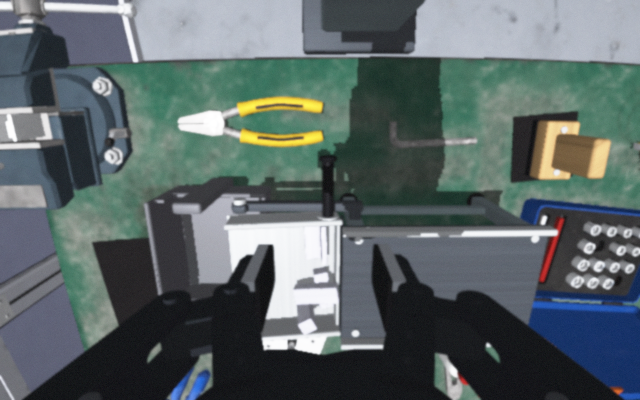

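The handle bar lies at y≈-0.113 with its top at about 0.118, at (328,185) in the picture, which matches the stand geometry. Descending on it.

Emit:
play_rows(steps=[[[-0.001, 0.004, 0.03], 0], [[0, 0, 0.045], 0], [[0, 0, 0.045], 0], [[0, 0, 0.04], 0], [[0, 0, 0.02], 0], [[0, 0, 0.012], 0], [[0, 0, 0.003], 0], [[0, 0, 0], 0]])

```text
clock: 31.3
eef_pos: [0.4163, -0.1107, 0.054]
tool_rot: [0.002, 1.0, 0.0, 0.0]
force: [0.2, 0.5, 0.2]
width: 0.551
```

Run:
```python
from h import *
st();to(.415,-.1125,.052,180)
im,d,P=grab('wrist','w23.png')
```

```text
t 31.3 p [ 0.4163 -0.1107  0.054 ] yaw tool x 179.76 tilt 0.02 w 0.551 F [0.2 0.5 0.2] q [ 0.69  0.54 -0.73  2.18  0.62  0.63  1.08]
tool shift [ 0.0013 -0.0018  0.002 ] turn (after shift) -0.24
```

View pics/w23.png

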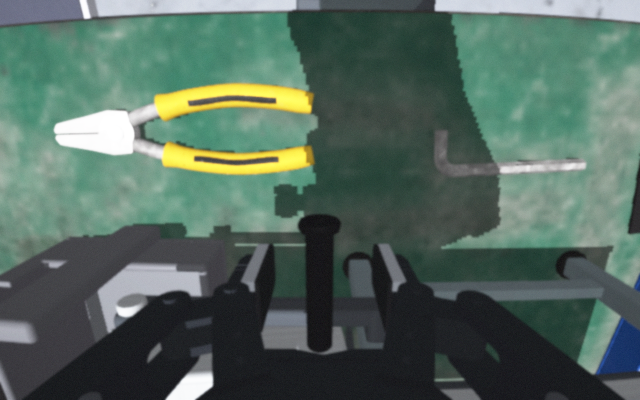

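The bar lies midway between the fingers at (320,280). Adjusting by 2 mm and closing.

Emit:
play_rows(steps=[[[0, -0.002, 0.002], 0], [[0, 0, 0], 0]])

```text
clock: 31.55
eef_pos: [0.4164, -0.1137, 0.0522]
tool_rot: [0.003, 1.0, -0.0, 0.0]
force: [0.6, 0.3, 0.2]
width: 0.554
```

Emit:
play_rows(steps=[[[0, 0, 0], 0], [[0, 0, 0], 0], [[0, 0, 0], 0], [[0, 0, 0], 0], [[0, 0, 0], 0], [[0, 0, 0], 0]], hand=-1)

```text
clock: 32.15
eef_pos: [0.4162, -0.1125, 0.052]
tool_rot: [0.002, 1.0, 0.0, 0.0]
force: [-2.8, 5.1, 8.3]
width: 0.118
```

Run:
```python
from h import *
s=st()
# arc about hinge: grip z = eef z+.059
hy,hz=-.2072,.100
r=np.array([s['eef_pos'][1]-hy,s['eef_pos'][2]+.059-hz]);print(r,np.hypot(*r))
r=np.array([.094,.011]);pr=r
for a in np.arange(.1,1.01,.1):
    c,si=np.cos(a),np.sin(a);n=np.array([c*r[0]-si*r[1],si*r[0]+c*r[1]]);print(round(a,2),'dy,dz inc',np.round(n-pr,4),'tot',np.round(n-r,4));pr=n
```

```text
t 32.15 p [ 0.4162 -0.1125  0.052 ] yaw tool x 179.75 tilt 0.04 w 0.118 F [-2.8  5.1  8.3] q [ 0.69  0.55 -0.72  2.18  0.63  0.63  1.08]
[0.09471131 0.01096024] 0.09534337949323006
0.1 dy,dz inc [-0.0016  0.0093] tot [-0.0016  0.0093]
0.2 dy,dz inc [-0.0025  0.0091] tot [-0.0041  0.0185]
0.3 dy,dz inc [-0.0034  0.0088] tot [-0.0074  0.0273]
0.4 dy,dz inc [-0.0043  0.0084] tot [-0.0117  0.0357]
0.5 dy,dz inc [-0.0051  0.008 ] tot [-0.0168  0.0437]
0.6 dy,dz inc [-0.0058  0.0074] tot [-0.0226  0.0512]
0.7 dy,dz inc [-0.0066  0.0068] tot [-0.0292  0.058 ]
0.8 dy,dz inc [-0.0072  0.0061] tot [-0.0364  0.0641]
0.9 dy,dz inc [-0.0078  0.0054] tot [-0.0442  0.0695]
1.0 dy,dz inc [-0.0083  0.0046] tot [-0.0525  0.074 ]
```

Emit:
play_rows(steps=[[[0, -0.0008, -0.0047], 0], [[0, -0.0008, -0.0046], 0], [[0, -0.0012, -0.0046], 0], [[0, -0.0013, -0.0045], 0], [[0, -0.0017, -0.0044], 0], [[0, -0.0017, -0.0044], 0], [[0, -0.0021, -0.0042], 0], [[0, -0.0022, -0.0042], 0], [[0, -0.0025, -0.004], 0], [[0, -0.0026, -0.004], 0], [[0, 0, 0], 0]])

```text
clock: 33.25
eef_pos: [0.4161, -0.1276, 0.0957]
tool_rot: [0.002, 1.0, 0.001, 0.0]
force: [-4.5, 20.9, 7.6]
width: 0.118
```

Run:
```python
from h import *
st()
im,d,P=grab('side','s24.png');cv2.imwrite('pics/s24c.png',cv2.resize(im[190:310,240:370,::-1],None,fx=4.8,fy=4.8,interpolation=cv2.INTER_CUBIC))
```

```text
t 33.25 p [ 0.4161 -0.1276  0.0957] yaw tool x 179.81 tilt 0.17 w 0.118 F [-4.5 20.9  7.6] q [ 0.79  0.48 -0.8   2.14  0.52  0.72  1.22]
```

View pics/s24c.png

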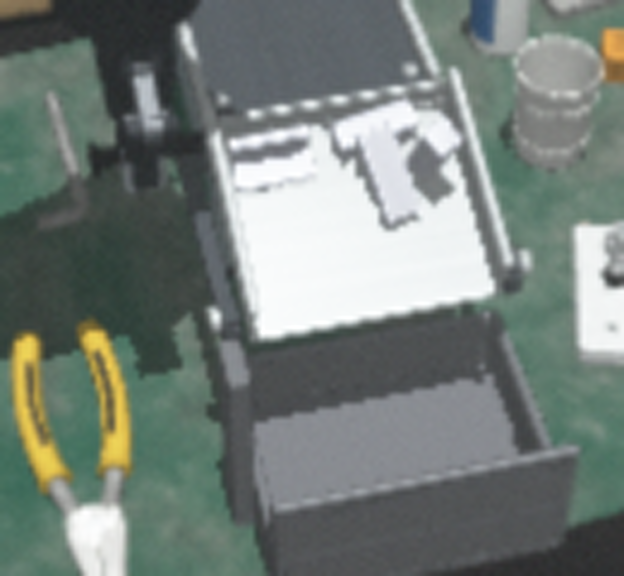

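The tray is lifting on the grip and the pieces are still resting at its left end. Continuing to the stop.

Emit:
play_rows(steps=[[[0, -0.0018, -0.0037], 0], [[0, -0.0029, -0.0037], 0], [[0, -0.0032, -0.0034], 0], [[0, -0.0033, -0.0034], 0], [[0, -0.0036, -0.0031], 0], [[0, -0.0036, -0.003], 0], [[0, -0.0039, -0.0027], 0], [[0, -0.0039, -0.0027], 0], [[0, -0.0041, -0.0023], 0], [[0, -0.0036, -0.0018], 0], [[0, 0, 0], 0], [[0, 0, 0], 0]])

```text
clock: 34.5
eef_pos: [0.4163, -0.16, 0.1265]
tool_rot: [0.001, 1.0, 0.002, 0.0]
force: [-14.9, 33.1, 47.5]
width: 0.114
```

Run:
```python
from h import *
st()
im,d,P=grab('side','s25.png');cv2.imwrite('pics/s25c.png',cv2.resize(im[190:310,240:370,::-1],None,fx=4.8,fy=4.8,interpolation=cv2.INTER_CUBIC))
```

```text
t 34.5 p [ 0.4163 -0.16    0.1265] yaw tool x 179.86 tilt 0.18 w 0.114 F [-14.9  33.1  47.5] q [ 0.9   0.45 -0.84  2.09  0.46  0.8   1.35]
```

View pics/s25c.png

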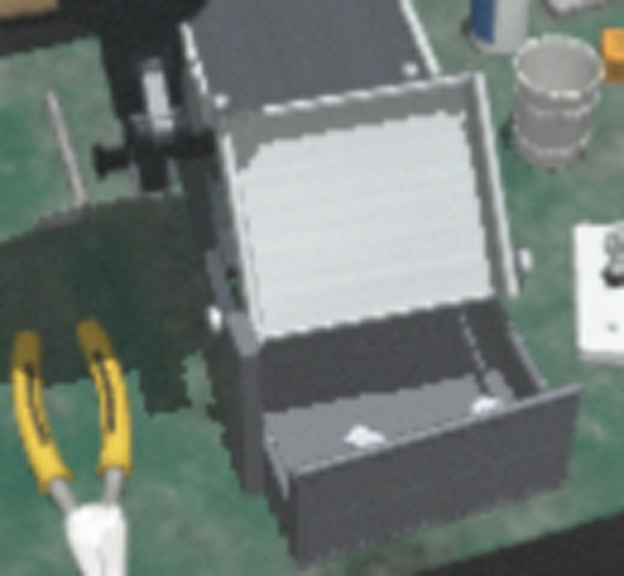

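The tray is empty and at least two pieces show in the bin. The bin looks slightly shifted from before, so I'll measure it before lowering the tray.

Run:
```python
from h import *
np.set_printoptions(precision=4,suppress=True)
def meas(im,d,P,n):
    X=cloud(P,d)
    for t,m in (('lug',box(X,.40,.49,-.32,-.2,.11,.135)),('high',box(X,.40,.66,-.38,-.27,.07,.1))):
        q=X[m]
        if len(q)>5:print(n,t,len(q),q.mean(0),np.percentile(q,[2,98],axis=0).tolist(),[np.round(a,1) for a in cv2.minAreaRect((q[:,:2]*1000).astype(np.float32))])
z=np.load('s8.npz');meas(z['im'],z['d'],(ctrl.camera_params('side'),z['R'],z['t']),'before')
im,d,P=grab('side','s26.png');meas(im,d,P,'now')
cv2.imwrite('pics/s26c.png',cv2.resize(im[190:340,240:390,::-1],None,fx=4,fy=4,interpolation=cv2.INTER_CUBIC))
im,d,P=grab('wrist','w26.png');
```

```text
before lug 89 [ 0.4431 -0.2476  0.1226] [[0.4337584142085127, -0.27033258513655006, 0.1109069428249993], [0.4580453759146417, -0.20236708431641368, 0.13381873121583207]] [array([ 444.4, -235.2]), array([71.5, 16.7]), np.float64(76.9)]
before high 372 [ 0.5194 -0.3198  0.081 ] [[0.4448743509396537, -0.32358407573830505, 0.07020732946376021], [0.5980324258670401, -0.30673757563508686, 0.08964536756003366]] [array([ 515.2, -312.7]), array([ 48.9, 171.3]), np.float64(76.8)]
now lug 106 [ 0.45   -0.2365  0.1225] [[0.4416160115568266, -0.25188339088626954, 0.11105763605414468], [0.4584059929138531, -0.20315444494629947, 0.13336829659025143]] [array([ 451., -227.]), array([53.2, 17.2]), np.float64(77.1)]
now high 345 [ 0.5351 -0.2932  0.0811] [[0.461555579672058, -0.30106717388007614, 0.0705387953006465], [0.6121254425351407, -0.28485339731374987, 0.08981045958209398]] [array([ 537.4, -288.1]), array([158.1,  17.1]), np.float64(5.1)]
```

View pics/w26.png

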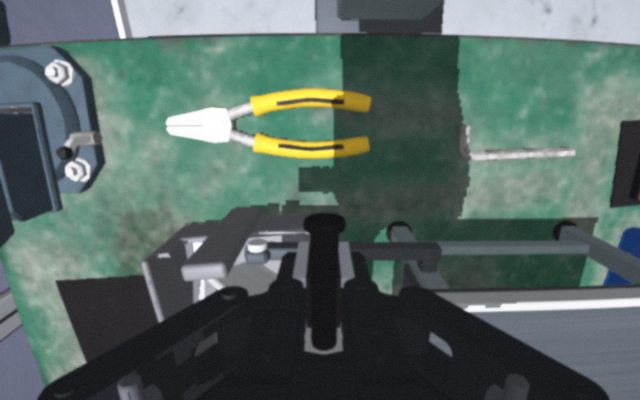

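View pics/s26c.png

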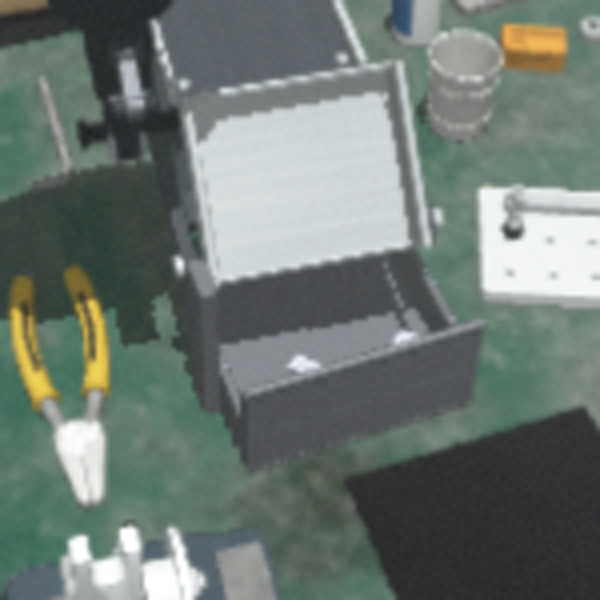

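The bin has been knocked about 2 cm towards the tray and turned by about 5°. Its lug is still clear of the handle. Lowering the tray along the same arc, gently.

Emit:
play_rows(steps=[[[0, 0.0036, 0.0018], 0], [[0, 0.0041, 0.0023], 0], [[0, 0.0039, 0.0027], 0], [[0, 0.0039, 0.0027], 0], [[0, 0.0036, 0.003], 0], [[0, 0.0036, 0.0031], 0], [[0, 0, 0], 0]])

```text
clock: 35.35
eef_pos: [0.4167, -0.1392, 0.1098]
tool_rot: [0.001, 1.0, 0.001, 0.001]
force: [-0.7, 13.5, 8.9]
width: 0.115
```

Run:
```python
from h import *
st()
im,d,P=grab('side','s27.png');cv2.imwrite('pics/s27c.png',cv2.resize(im[190:340,240:390,::-1],None,fx=4,fy=4,interpolation=cv2.INTER_CUBIC))
```

```text
t 35.35 p [ 0.4167 -0.1392  0.1098] yaw tool x 179.83 tilt 0.12 w 0.115 F [-0.7 13.5  8.9] q [ 0.84  0.46 -0.82  2.12  0.49  0.75  1.27]
```

View pics/s27c.png

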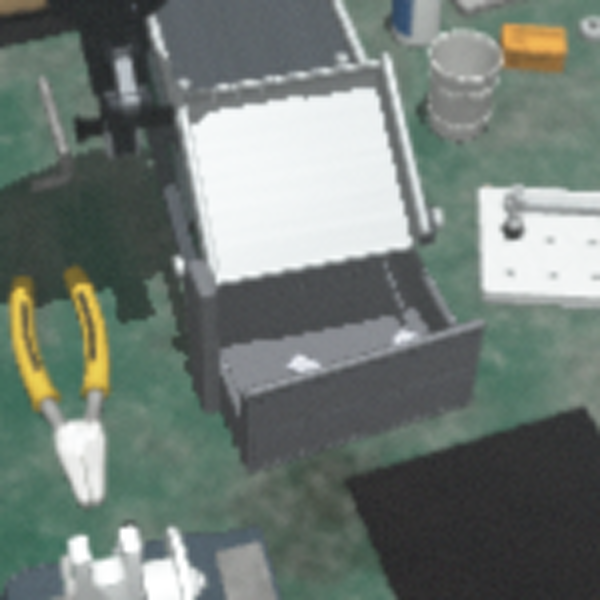

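Emit:
play_rows(steps=[[[0, 0.0033, 0.0034], 0], [[0, 0.0032, 0.0034], 0], [[0, 0.0029, 0.0037], 0], [[0, 0.0018, 0.0037], 0], [[0, 0.0026, 0.004], 0], [[0, 0.0025, 0.004], 0], [[0, 0.0022, 0.0042], 0], [[0, 0.0021, 0.0042], 0], [[0, 0.0017, 0.0044], 0], [[0, 0.0017, 0.0044], 0], [[0, 0, 0], 0]])

```text
clock: 36.5
eef_pos: [0.4168, -0.1165, 0.07]
tool_rot: [0.002, 1.0, 0.0, 0.001]
force: [3.2, 5.1, -0.2]
width: 0.113
```

Emit:
play_rows(steps=[[[0, 0.0013, 0.0045], 0], [[0, 0.0012, 0.0046], 0], [[0, 0.0008, 0.0046], 0], [[0, 0.0008, 0.0047], 0], [[0, 0, 0], 0], [[0, 0, 0], 0]])

```text
clock: 37.1
eef_pos: [0.4168, -0.1126, 0.0517]
tool_rot: [0.002, 1.0, 0.0, 0.001]
force: [4.1, 4.5, -0.6]
width: 0.115
```

Run:
```python
from h import *
st()
im,d,P=grab('side','s28.png');cv2.imwrite('pics/s28c.png',cv2.resize(im[190:340,240:390,::-1],None,fx=4,fy=4,interpolation=cv2.INTER_CUBIC))
```

```text
t 37.1 p [ 0.4168 -0.1126  0.0517] yaw tool x 179.75 tilt 0.08 w 0.115 F [ 4.1  4.5 -0.6] q [ 0.69  0.55 -0.72  2.18  0.63  0.63  1.08]
```

View pics/s28c.png

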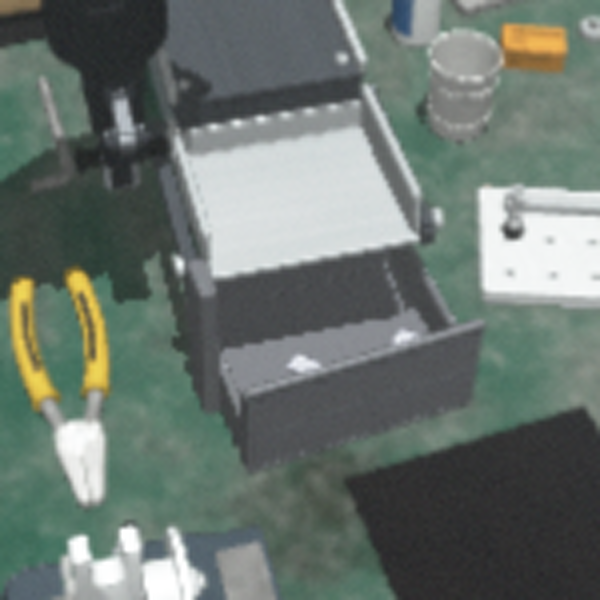

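The tray is back home, with the eef at the same height as when I gripped it. Releasing, rising and turning back for the bin.

Emit:
play_rows(steps=[[[0, 0, 0], 0], [[0, 0, 0], 0], [[0, 0, 0], 0], [[0, 0, 0], 0], [[0, 0, -0.02], 0], [[0, 0, -0.04], 0], [[0, 0, -0.05], 0], [[0, 0, -0.05], 0], [[0, 0, -0.05], 0], [[0, 0, -0.03], 0], [[0, 0, -0.01], 0], [[0, 0, 0], 0]], hand=0.1)

```text
clock: 38.35
eef_pos: [0.4164, -0.1135, 0.3024]
tool_rot: [0.003, 1.0, -0.001, 0.001]
force: [-0.6, 0.6, -0.4]
width: 0.55
```

Emit:
play_rows(steps=[[[0, -0.03, 0], 5], [[0, -0.03, 0], 8.5], [[0, 0, 0], 8.5], [[0, 0, 0], 8.5], [[0, 0, 0], 8.5], [[0, 0, 0], 8.5], [[0, 0, 0], 8.5], [[0, 0, 0], 8.5], [[0, 0, 0], 8.5], [[0, 0, 0], 8.5], [[0, 0, 0], 3], [[0, 0, 0], 0]])

```text
clock: 39.55
eef_pos: [0.4126, -0.1728, 0.3001]
tool_rot: [0.674, 0.738, -0.0, -0.001]
force: [-0.5, -0.5, 0.4]
width: 0.551
```

Run:
```python
from h import *
st();to(.45,-.24,.3,95)
im,d,P=grab('wrist','w29.png');im,d,P=grab('side','s29.png')
im,d,P=grab('top','t29.png');cv2.imwrite('pics/t29c.png',cv2.resize(im[180:250,330:450,::-1],None,fx=6,fy=6,interpolation=cv2.INTER_CUBIC))
```

```text
t 39.55 p [ 0.4126 -0.1728  0.3001] yaw tool x 95.19 tilt 0.15 w 0.551 F [-0.5 -0.5  0.4] q [ 0.91  0.17 -0.73  1.86  0.12  1.15  0.22]
tool shift [-0.0703  0.0312 -0.0001] turn (after shift) 0.19
```

View pics/w29.png

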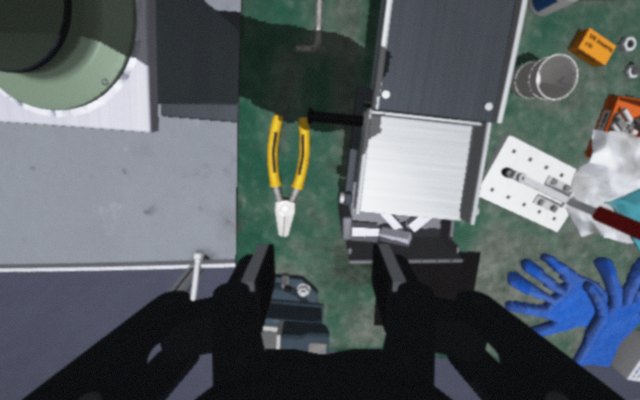

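View pics/t29c.png

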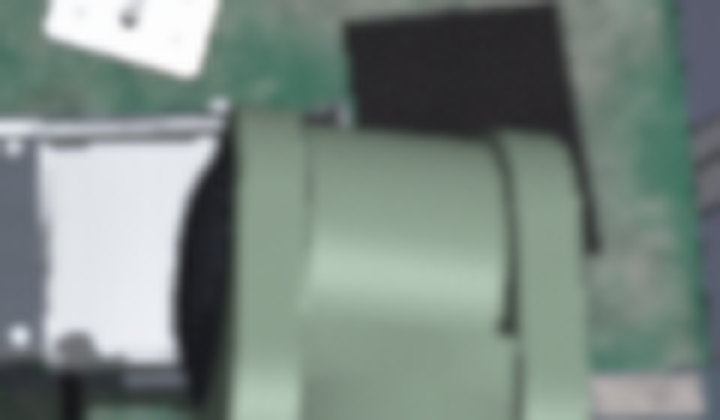

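Run:
```python
from h import *
np.set_printoptions(precision=4,suppress=True)
im,d,P=grab('wrist','w30.png');X=cloud(P,d)
cv2.imwrite('pics/w30c.png',cv2.resize(im[170:270,320:470,::-1],None,fx=5,fy=5,interpolation=cv2.INTER_CUBIC))
for t,m in (('lug',box(X,.42,.47,-.30,-.225,.119,.135)),('high',box(X,.44,.66,-.34,-.27,.076,.095))):
    mm=m.astype(np.uint8);n,l,s,c=cv2.connectedComponentsWithStats(mm);q=X[l==1+np.argmax(s[1:,4])]
    print(t,len(q),q.mean(0),np.percentile(q,[2,98],axis=0).tolist(),[np.round(a,1) for a in cv2.minAreaRect((q[:,:2]*1000).astype(np.float32))])
    if t=='high': print('yaw',np.degrees(np.arctan(np.polyfit(q[:,0],q[:,1],1)[0])))
```

```text
lug 218 [ 0.4459 -0.2382  0.1264] [[0.4397804637696273, -0.25180146047604174, 0.12374053662798593], [0.4521379199268852, -0.22533569436106676, 0.12833137120759266]] [array([ 446. , -238.5]), array([10.9, 28. ]), np.float64(6.6)]
high 366 [ 0.5744 -0.2883  0.0855] [[0.5382504290550189, -0.293860729633539, 0.07668301457809029], [0.6113546898107395, -0.2837201107165838, 0.09088862645979437]] [array([ 574. , -288.7]), array([78.3,  6. ]), np.float64(5.9)]
yaw 6.405736226925723
```

View pics/w30c.png

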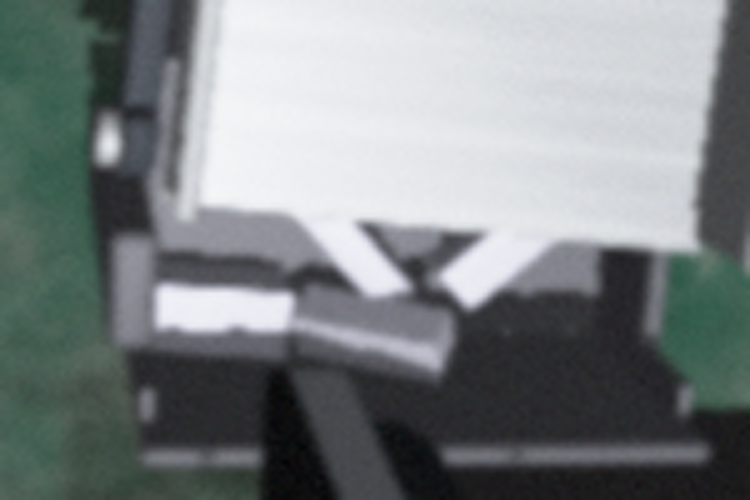

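All four pieces are in the bin (white bars at (225,305), (375,340), (350,255) and (495,265) in the crop). The lug centre is at about (0.4475,-0.2385) with the bin at yaw ~6°. Next the bin mat from the clear side image.

Run:
```python
from h import *
np.set_printoptions(precision=4,suppress=True)
P=pose('side')
for f in ('s21','s29'):
    im=cv2.imread(f'pics/{f}.png');hsv=cv2.cvtColor(im,cv2.COLOR_BGR2HSV)
    m=((hsv[...,2]<62)).astype(np.uint8);m[:285]=0;m[365:]=0;m[:,:322]=0;m[:,415:]=0
    m=cv2.morphologyEx(m,cv2.MORPH_OPEN,np.ones((3,3)))
    n,l,s,c=cv2.connectedComponentsWithStats(m);i=1+np.argmax(s[1:,4]);ys,xs=np.nonzero(l==i)
    W=ray(P,np.c_[xs,ys],.001)[:,:2]*1000
    print(f,s[i],[np.round(a,1) for a in cv2.minAreaRect(W.astype(np.float32))])
    cnt=max(cv2.findContours((l==i).astype(np.uint8),cv2.RETR_EXTERNAL,cv2.CHAIN_APPROX_NONE)[0],key=len)
    a=cv2.approxPolyDP(cnt,5,True).reshape(-1,2);print(a.tolist());C=ray(P,a,.001)[:,:2];print(C,C.mean(0))
    cv2.imwrite(f'pics/{f}m.png',cv2.resize(im[280:370,310:430],None,fx=6,fy=6,interpolation=cv2.INTER_CUBIC))
```

```text
s21 [ 327  293   85   67 3435] [array([ 607.5, -384.6]), array([167.9, 141.7]), np.float64(4.5)]
[[386, 293], [327, 310], [348, 359], [411, 338]]
[[ 0.6853 -0.3122]
 [ 0.521  -0.3222]
 [ 0.531  -0.4586]
 [ 0.6941 -0.4479]] [ 0.6079 -0.3852]
s29 [ 327  293   85   67 3481] [array([ 607.6, -384.3]), array([168.1, 141.9]), np.float64(4.4)]
[[385, 293], [327, 310], [348, 359], [411, 338]]
[[ 0.6828 -0.3115]
 [ 0.521  -0.3222]
 [ 0.531  -0.4586]
 [ 0.6941 -0.4479]] [ 0.6072 -0.3851]
```

View pics/s29m.png

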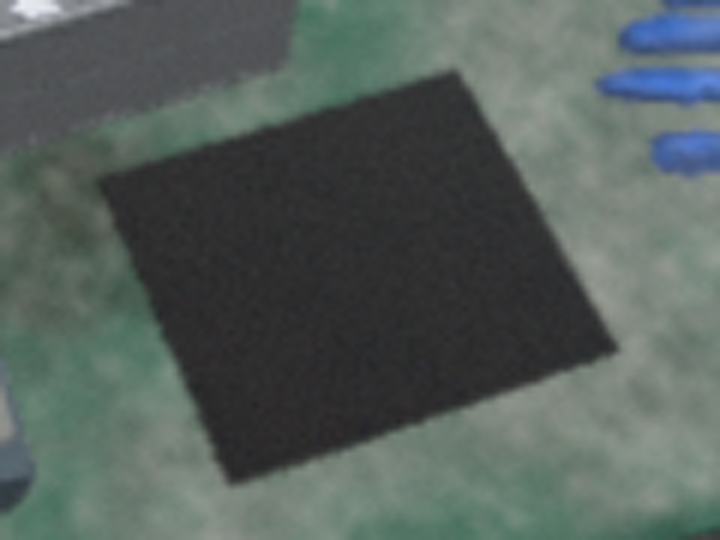

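Run:
```python
from h import *
to(.448,-.243,.047,96)
```

```text
tool shift [-0.0731  0.0286  0.254 ] turn (after shift) -0.69
```

Emit:
play_rows(steps=[[[-0.02, 0.008, 0], 0], [[-0.033, 0.013, 0.01], 0], [[-0.02, 0.0075, 0.03], -0.7], [[0, 0, 0.04], 0], [[0, 0, 0.03], 0], [[0, 0, 0.01], 0], [[0, 0, 0], 0]], hand=0)

```text
clock: 40.45
eef_pos: [0.4478, -0.2428, 0.181]
tool_rot: [0.669, 0.743, -0.0, -0.001]
force: [0.6, -0.3, 0.3]
width: 0.503
```

Run:
```python
from h import *
np.set_printoptions(precision=4,suppress=True)
st();to(.448,-.243,.047,96)
im,d,P=grab('wrist','w31.png');X=cloud(P,d)
m=box(X,.42,.47,-.30,-.223,.119,.135);mm=m.astype(np.uint8);n,l,s,c=cv2.connectedComponentsWithStats(mm);q=X[l==1+np.argmax(s[1:,4])]
print(len(q),q.mean(0),[np.round(a,1) for a in cv2.minAreaRect((q[:,:2]*1000).astype(np.float32))])
```

```text
t 40.45 p [ 0.4478 -0.2428  0.181 ] yaw tool x 95.97 tilt 0.11 w 0.503 F [ 0.6 -0.3  0.3] q [ 0.88  0.42 -0.65  1.89  0.31  0.94  0.19]
tool shift [-0.0004  0.0003  0.134 ] turn (after shift) -0.03
597 [ 0.446  -0.2376  0.1262] [array([ 446. , -238.5]), array([11.8, 29.6]), np.float64(6.3)]
```

View pics/w31.png

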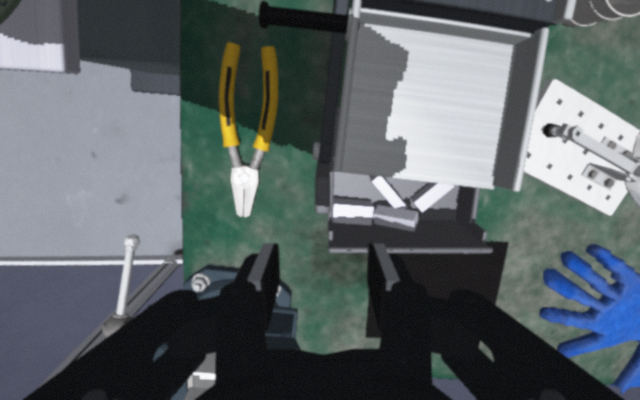

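Emit:
play_rows(steps=[[[-0.001, 0, 0.03], 0], [[0, 0, 0.04], 0], [[0, 0, 0.035], 0], [[0, 0, 0.02], 0], [[0, 0, 0.007], 0], [[0, 0, 0], 0]])

```text
clock: 41.1
eef_pos: [0.449, -0.2444, 0.0505]
tool_rot: [0.67, 0.743, 0.0, 0.0]
force: [0.2, -0.3, 0.2]
width: 0.501
```

Run:
```python
from h import *
st()
im,d,P=grab('wrist','w32.png')
```

```text
t 41.1 p [ 0.449  -0.2444  0.0505] yaw tool x 95.92 tilt 0.05 w 0.501 F [ 0.2 -0.3  0.2] q [ 0.78  0.6  -0.54  1.99  0.49  0.67  0.04]
```

View pics/w32.png

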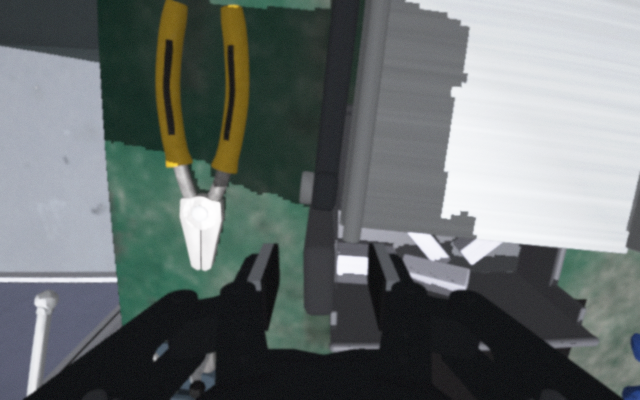

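The lug at (318,260) stands between the fingers, slightly left of the middle, and the tray wall is clear of the inner finger. Lowering the last 3 mm and closing.

Emit:
play_rows(steps=[[[0, -0.001, 0.003], 0], [[0, 0, 0], 0]])

```text
clock: 41.35
eef_pos: [0.4476, -0.2447, 0.0475]
tool_rot: [0.67, 0.743, 0.0, 0.001]
force: [-1.1, 0.1, 0.0]
width: 0.505
```

Emit:
play_rows(steps=[[[0, 0, 0], 0], [[0, 0, 0], 0], [[0, 0, 0], 0], [[0, 0, 0], 0], [[0, 0, 0], 0], [[0, 0, 0], 0]], hand=-1)

```text
clock: 41.95
eef_pos: [0.4474, -0.2444, 0.0471]
tool_rot: [0.67, 0.743, -0.0, 0.0]
force: [-2.7, -0.4, 8.2]
width: 0.132
```

Emit:
play_rows(steps=[[[0, 0, -0.003], 0], [[0, 0, -0.005], 0], [[-0.004, 0, -0.003], 0], [[-0.008, 0, 0], 0], [[-0.01, 0, 0], 0], [[0, 0, 0], 0]])

```text
clock: 42.55
eef_pos: [0.4494, -0.268, 0.0575]
tool_rot: [0.67, 0.742, -0.0, 0.0]
force: [-0.8, -0.9, -4.4]
width: 0.134
```

Run:
```python
from h import *
np.set_printoptions(precision=4,suppress=True)
st()
im,d,P=grab('side','s33.png');cv2.imwrite('pics/s33c.png',cv2.resize(im[190:340,240:390,::-1],None,fx=4,fy=4,interpolation=cv2.INTER_CUBIC))
to(.5241,-.3955,.06,94.5)
```

```text
t 42.55 p [ 0.4494 -0.268   0.0575] yaw tool x 95.79 tilt 0.03 w 0.134 F [-0.8 -0.9 -4.4] q [ 0.83  0.61 -0.55  1.96  0.47  0.71  0.09]
tool shift [-0.1354  0.0613 -0.0026] turn (after shift) 1.33
```

View pics/s33c.png

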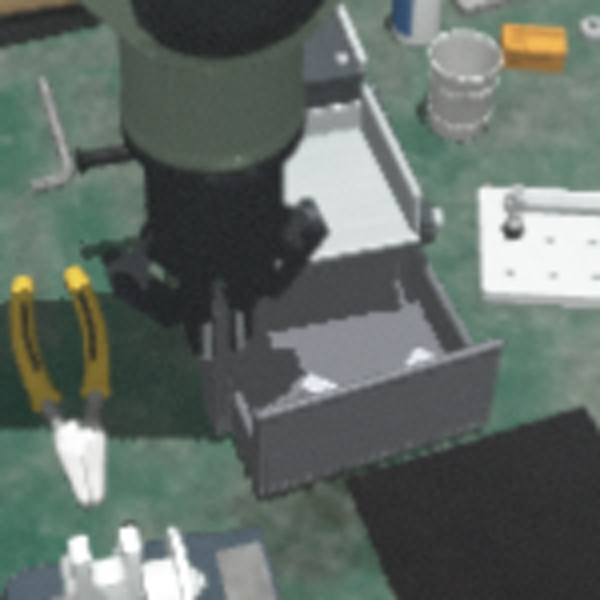

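Emit:
play_rows(steps=[[[-0.005, 0.008, 0], 0], [[-0.01, 0.015, 0], 0], [[-0.015, 0.018, 0], 0], [[-0.02, 0.015, 0], 0.6], [[-0.02, 0.005, 0], 0.7], [[-0.02, 0, 0], 0], [[-0.02, 0, 0], 0], [[-0.015, 0, 0], 0], [[-0.008, 0, 0], 0], [[-0.002, 0, 0], 0], [[0, 0, 0], 0], [[0, 0, 0], 0]])

```text
clock: 43.8
eef_pos: [0.5227, -0.3933, 0.0577]
tool_rot: [0.678, 0.735, 0.0, -0.0]
force: [0.4, 0.2, -3.4]
width: 0.132
```

```bash
cat > bm.py <<'E'
from h import *
np.set_printoptions(precision=4,suppress=True)
s=st();to(.5241,-.3955,.0485,94.5)
im,d,P=grab('side','bm.png');X=cloud(P,d)
zl=s['eef_pos'][2]-.0475
cv2.imwrite('pics/bmc.png',cv2.resize(im[240:390,280:440,::-1],None,fx=4,fy=4,interpolation=cv2.INTER_CUBIC))
q=X[box(X,.44,.74,-.5,-.42,.076+zl,.092+zl)]
c=np.polyfit(q[:,0],q[:,1],1);k=abs(q[:,1]-np.polyval(c,q[:,0]))<.006;q=q[k];c=np.polyfit(q[:,0],q[:,1],1)
a=np.arctan(c[0]);print('high n',len(q),'yaw',np.degrees(a),np.percentile(q,[1,99],axis=0).tolist())
# wall frame
e=np.array([np.cos(a),np.sin(a)]);f=np.array([-e[1],e[0]]);p=q[:,:2]
u=p@e;v=p@f;um=(np.percentile(u,1)+np.percentile(u,99))/2;vm=np.percentile(v,2)
cen=e*um+f*(vm+.065);print('bin centre est side frame',cen,'wall len',np.ptp(u),'v span',np.percentile(v,[2,98])-vm)
E
python3 bm.py
```

```text
t 43.8 p [ 0.5227 -0.3933  0.0577] yaw tool x 94.68 tilt 0.03 w 0.132 F [ 0.4  0.2 -3.4] q [ 0.89  0.77 -0.53  1.6   0.46  0.9   0.27]
tool shift [-0.0023  0.0012  0.0092] turn (after shift) 0.18
high n 204 yaw 3.905432584864776 [[0.5325747700898412, -0.44568849961243495, 0.08662123099274652], [0.6847198915196692, -0.4315947341501961, 0.09599398562053715]]
bin centre est side frame [ 0.6043 -0.3767] wall len 0.1552238538808498 v span [0.     0.0064]
```

View pics/bmc.png

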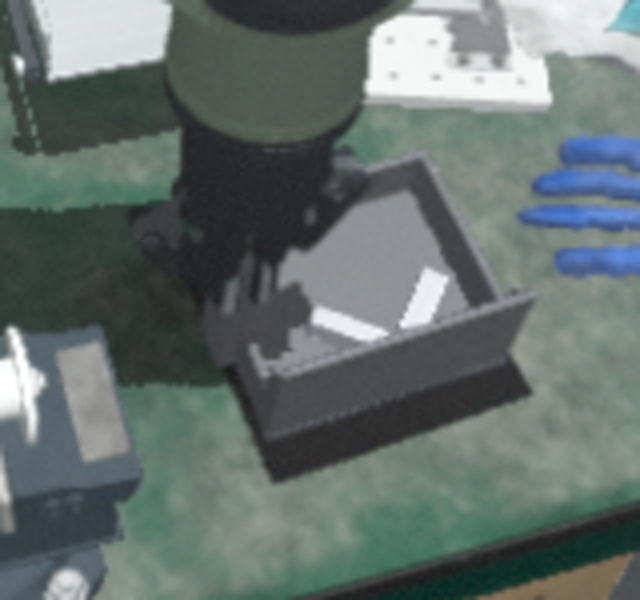

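The bin hangs over its mat with the offcuts inside, and the mat shows at its front edge (275,480)–(533,390). Now the fine offset, from image edges in the same view.

Run:
```python
from h import *
np.set_printoptions(precision=4,suppress=True)
im=cv2.imread('pics/bm.png');c=im[300:370,330:425];cv2.imwrite('pics/bmz.png',cv2.resize(c,None,fx=8,fy=8,interpolation=cv2.INTER_CUBIC))
```

```text
(no output)
```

View pics/bmz.png

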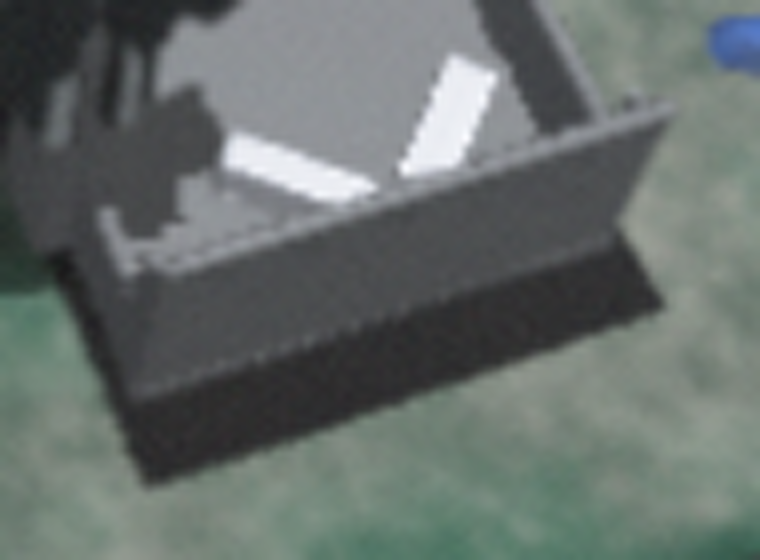

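Run:
```python
from h import *
np.set_printoptions(precision=4,suppress=True)
P=pose('side')
f=lambda a:np.array(a,float)/8+[330,300]-.44
for z in (.0095,.0115):
    B=ray(P,f([[137,398],[617,232]]),z)[:,:2];a=np.arctan2(*(B[1]-B[0])[::-1]);n=np.array([-np.sin(a),np.cos(a)])
    print('bin',B,np.linalg.norm(B[1]-B[0]),np.degrees(a),'centre',B.mean(0)+n*.065)
M=ray(P,f([[150,488],[663,305]]),.001)[:,:2];a=np.arctan2(*(M[1]-M[0])[::-1]);n=np.array([-np.sin(a),np.cos(a)])
print('mat',M,np.linalg.norm(M[1]-M[0]),np.degrees(a),'centre',M.mean(0)+n*.072)
```

```text
bin [[ 0.5336 -0.4391]
 [ 0.691  -0.4259]] 0.15798940614570567 4.774872804412397 centre [ 0.6069 -0.3677]
bin [[ 0.5331 -0.44  ]
 [ 0.6902 -0.4269]] 0.15761398849963754 4.774872804412404 centre [ 0.6062 -0.3686]
mat [[ 0.5305 -0.4623]
 [ 0.6979 -0.4481]] 0.1679686100421005 4.866509357826615 centre [ 0.6081 -0.3835]
```

Run:
```python
from h import *
np.set_printoptions(precision=4,suppress=True)
for n in ('side','wrist'):
    im,d,P=grab(n,f'{n}34.png');X=cloud(P,d)
    q=X[box(X,.56,.67,-.41,-.34,-.01,.05)];hs=cv2.cvtColor(im,cv2.COLOR_RGB2HSV)
    for it in range(4):
        A=np.c_[q[:,:2]-[.6,-.38],np.ones(len(q))];c=np.linalg.lstsq(A,q[:,2],rcond=None)[0];r=q[:,2]-A@c;q=q[abs(r)<max(.003,1.5*np.median(abs(r)))]
    print(n,len(q),c)
    q=X[box(X,.5,.72,-.5,-.25,.045,.075)&(X[...,1]>-.36)];
    print('leftrim',len(q),np.percentile(q,[2,50,98],axis=0).tolist())
    q=X[box(X,.5,.72,-.5,-.40,.075,.12)];print('high',len(q),np.percentile(q,[1,50,99],axis=0).tolist())
    q=X[box(X,.49,.55,-.45,-.33,.115,.15)];print('lug',len(q),np.percentile(q,[1,50,99],axis=0).tolist() if len(q) else 0)
```

```text
side 397 [ 0.0034 -0.0195  0.0165]
leftrim 131 [[0.5251502324267222, -0.35787267584097865, 0.046784492015789485], [0.6754173980358489, -0.3147961064731023, 0.056379691472867546], [0.6815957991706372, -0.3034589997043121, 0.06158012654024377]]
high 401 [[0.508289266136466, -0.44490655183959954, 0.0753391028639134], [0.5931977029652267, -0.4379880714480653, 0.09137771048780437], [0.6854846046624403, -0.40021850957353505, 0.11868047774065112]]
lug 181 [[0.4922597692766401, -0.40937059770298373, 0.11564768538498148], [0.5210998537628714, -0.40169804948136717, 0.1373424254131755], [0.54355080213916, -0.3860007863018278, 0.14991214063379796]]
wrist 8264 [-0.0083  0.0587  0.016 ]
leftrim 5987 [[0.5231570824700214, -0.35772640424149116, 0.046199463865908695], [0.6274634252001925, -0.3156499216321179, 0.0611686091856998], [0.6785163481043743, -0.3052666680362792, 0.06368851319818046]]
high 3282 [[0.5314915573694097, -0.444574902228175, 0.07523032692518546], [0.653680034542905, -0.43402875746618486, 0.08668222754343317], [0.6856298145772431, -0.41962485912483005, 0.09623626805013227]]
lug 7047 [[0.49219657210561574, -0.4039515235168524, 0.11584598414659182], [0.5208716710424772, -0.3845736406575447, 0.13732384050571986], [0.5479226130432925, -0.36930432940316216, 0.14976014844719324]]
```

View pics/wrist34.png

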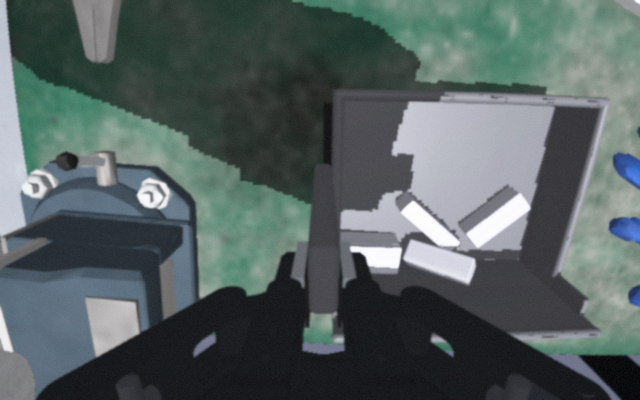

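The bin hangs tilted 3.4° (right side low) because of the load and the off-centre grip. It will level as it lands. I'll nudge it 3 mm right and 2 mm away, then set it down gently.

Emit:
play_rows(steps=[[[-0.003, 0.002, 0], 0], [[0, 0, 0], 0], [[0, 0, 0.002], 0], [[0, 0, 0.002], 0], [[0, 0, 0.002], 0], [[0, 0, 0.002], 0], [[0, 0, 0.001], 0], [[0, 0, 0], 0], [[0, 0, 0], 0]])

```text
clock: 44.85
eef_pos: [0.5246, -0.3966, 0.0508]
tool_rot: [0.678, 0.735, -0.0, -0.0]
force: [-17.6, 12.1, 34.6]
width: 0.13
```

```bash
cat > fl.py <<'E'
from h import *
np.set_printoptions(precision=4,suppress=True)
st()
im,d,P=grab('wrist');X=cloud(P,d)
q=X[box(X,.56,.67,-.41,-.34,-.01,.05)]
for it in range(5):
    A=np.c_[q[:,:2]-[.6,-.38],np.ones(len(q))];c=np.linalg.lstsq(A,q[:,2],rcond=None)[0];r=q[:,2]-A@c;q=q[abs(r)<max(.003,1.5*np.median(abs(r)))]
print('floor',len(q),c)
im,d,P=grab('side','fl.png');cv2.imwrite('pics/flz.png',cv2.resize(im[290:370,320:430,::-1],None,fx=7,fy=7,interpolation=cv2.INTER_CUBIC))
E
python3 fl.py
```

```text
t 44.85 p [ 0.5246 -0.3966  0.0508] yaw tool x 94.63 tilt 0.04 w 0.13 F [-17.6  12.1  34.6] q [ 0.89  0.78 -0.52  1.59  0.47  0.89  0.27]
floor 8778 [-0.0024  0.0531  0.0096]
```

View pics/flz.png

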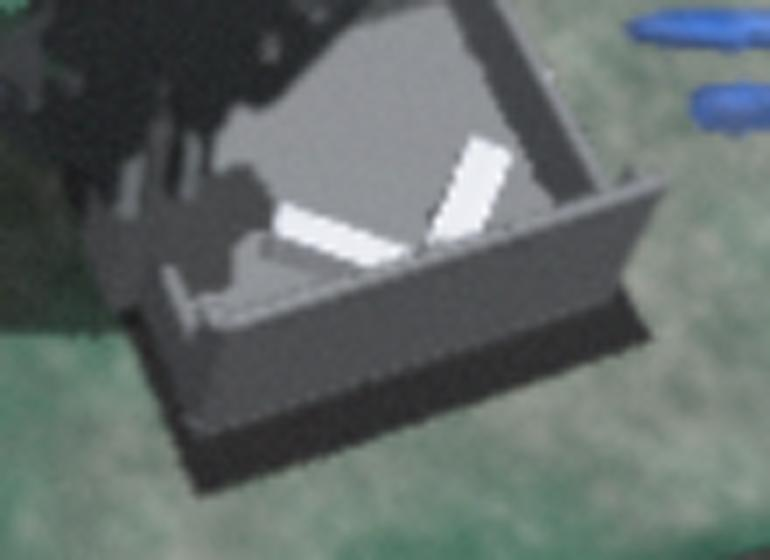

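Run:
```python
from h import *
np.set_printoptions(precision=4,suppress=True)
P=pose('side');f=lambda a:np.array(a,float)/7+[320,290]-.43
B=ray(P,f([[205,437],[617,288]]),.0015)[:,:2];M=ray(P,f([[200,493],[650,338]]),.001)[:,:2]
a=np.arctan2(*(M[1]-M[0])[::-1]);e=np.array([np.cos(a),np.sin(a)]);n=np.array([-e[1],e[0]])
print(B,np.linalg.norm(B[1]-B[0]),M,np.linalg.norm(M[1]-M[0]),np.degrees(a),np.degrees(np.arctan2(*(B[1]-B[0])[::-1])))
print('right margin',(B-M)@n,'near/far margins',(B[0]-M[0])@e,(M[1]-B[1])@e)
```

```text
[[ 0.5382 -0.4431]
 [ 0.6944 -0.4282]] 0.15686875862724065 [[ 0.5306 -0.461 ]
 [ 0.6977 -0.4485]] 0.1675606388248878 4.2647051185836435 5.442428284055004
right margin [0.0173 0.0205] near/far margins 0.008993311042158244 0.0017317076170895646
```

The bin's right edge touches down 17–20 mm inside the mat edge where 7 mm is wanted. I'll lift, shift about 11 mm right and 3 mm nearer, turn 1°, touch down lightly and let go.

Emit:
play_rows(steps=[[[0, 0, -0.004], 0], [[0, 0, -0.005], 0], [[-0.005, -0.002, 0], 0.8], [[-0.006, -0.002, 0], 0], [[0, 0, 0], 0], [[0, 0, 0.003], 0], [[0, 0, 0.002], 0], [[0, 0, 0.001], 0], [[0, 0, 0], 0], [[0, 0, 0], 0]])

```text
clock: 45.95
eef_pos: [0.5218, -0.4083, 0.0518]
tool_rot: [0.683, 0.73, 0.0, 0.0]
force: [0.6, -0.0, -3.4]
width: 0.133
```

```bash
python3 fl.py
```

```text
t 45.95 p [ 0.5218 -0.4083  0.0518] yaw tool x 93.83 tilt 0.02 w 0.133 F [ 0.6 -0.  -3.4] q [ 0.9   0.79 -0.52  1.58  0.47  0.9   0.28]
floor 9761 [-0.005   0.057   0.0112]
```

View pics/flz.png

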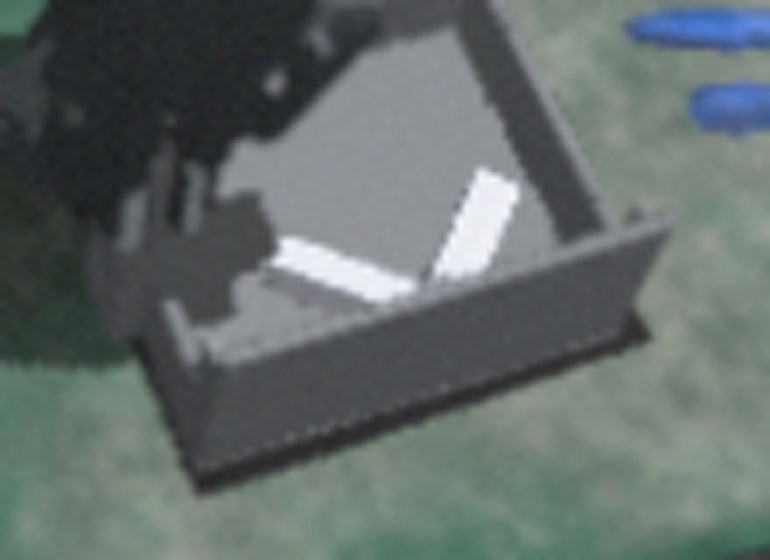

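Run:
```python
from h import *
np.set_printoptions(precision=4,suppress=True)
P=pose('side');f=lambda a:np.array(a,float)/7+[320,290]-.43
B=ray(P,f([[203,472],[632,318]]),.003)[:,:2];M=ray(P,f([[200,493],[650,338]]),.001)[:,:2]
a=np.arctan2(*(M[1]-M[0])[::-1]);e=np.array([np.cos(a),np.sin(a)]);n=np.array([-e[1],e[0]])
print(np.linalg.norm(B[1]-B[0]),np.degrees(a),np.degrees(np.arctan2(*(B[1]-B[0])[::-1])))
print('right margin',(B-M)@n,'near/far margins',(B[0]-M[0])@e,(M[1]-B[1])@e)
```

```text
0.16128004966385034 4.2647051185836435 5.117872053347138
right margin [0.0056 0.008 ] near/far margins 0.0032103148895600286 0.003088154184203979
```

Emit:
play_rows(steps=[[[0, 0, 0.001], 0], [[0, 0, 0.001], 0], [[0, 0, 0], 0], [[0, 0, 0], 0]])

```text
clock: 46.45
eef_pos: [0.5216, -0.4081, 0.051]
tool_rot: [0.683, 0.73, -0.0, 0.0]
force: [-9.9, 7.2, 19.4]
width: 0.128
```

Good margins (about 7 mm right and balanced near/far), with light contact. Releasing slowly.

Emit:
play_rows(steps=[[[0, 0, 0], 0], [[0, 0, 0], 0], [[0, 0, 0], 0], [[0, 0, 0], 0], [[0, 0, 0], 0], [[0, 0, 0], 0]], hand=0)

```text
clock: 47.05
eef_pos: [0.5216, -0.4084, 0.0496]
tool_rot: [0.683, 0.73, 0.0, -0.0]
force: [0.1, -0.3, -0.2]
width: 0.502
```

Emit:
play_rows(steps=[[[0, 0, -0.02], 0], [[0, 0, -0.04], 0], [[0, 0, -0.05], 0], [[0, 0, -0.05], 0], [[0, 0, -0.05], 0], [[0, 0, -0.04], 0], [[0.03, -0.02, -0.02], 0], [[0.045, -0.03, 0], 0], [[0.045, -0.03, 0], 0], [[0.03, -0.02, 0], 0], [[0, 0, 0], 0]])

```text
clock: 48.15
eef_pos: [0.4149, -0.2691, 0.3207]
tool_rot: [0.682, 0.731, -0.001, 0.001]
force: [0.7, -0.7, -0.4]
width: 0.499
```

Run:
```python
from h import *
np.set_printoptions(precision=4,suppress=True)
st()
im,d,P=grab('side','s40.png');cv2.imwrite('pics/s40z.png',cv2.resize(im[250:370,300:430,::-1],None,fx=5.5,fy=5,interpolation=cv2.INTER_CUBIC))
X=cloud(P,d)
q=X[box(X,.56,.67,-.43,-.34,-.01,.02)]
A=np.c_[q[:,:2]-[.6,-.38],np.ones(len(q))];print('floor',np.linalg.lstsq(A,q[:,2],rcond=None)[0])
im,d,P=grab('wrist','w40.png')
```

```text
t 48.15 p [ 0.4149 -0.2691  0.3207] yaw tool x 93.94 tilt 0.13 w 0.499 F [ 0.7 -0.7 -0.4] q [ 1.02  0.24 -0.69  1.73  0.16  1.23  0.36]
floor [ 0.0243 -0.0673  0.0057]
```

View pics/s40z.png

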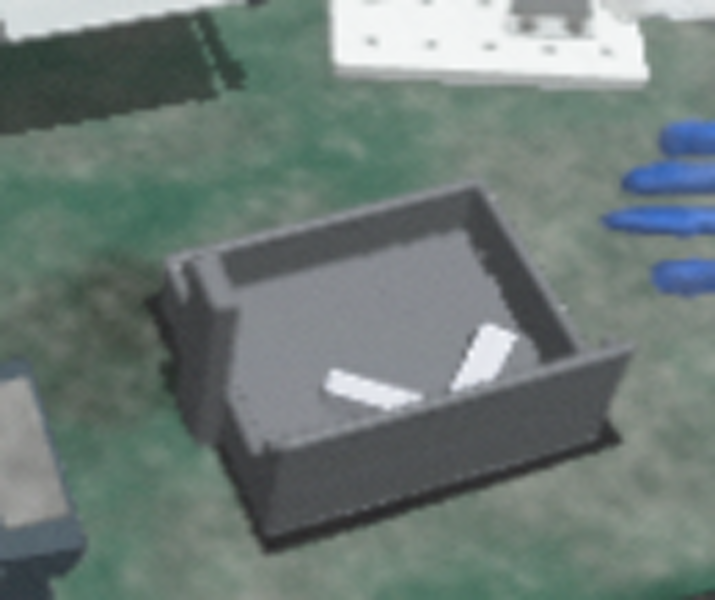

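View pics/w40.png

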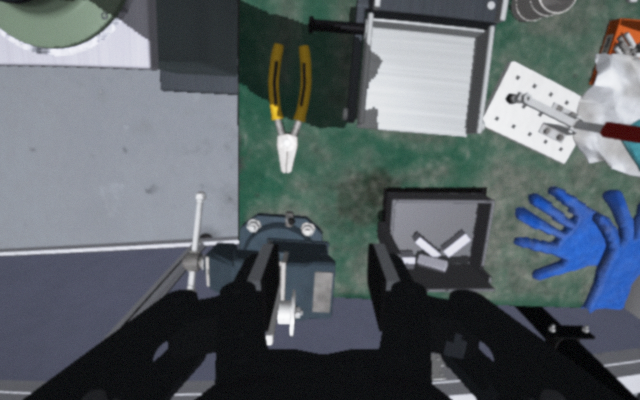

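View pics/s40.png

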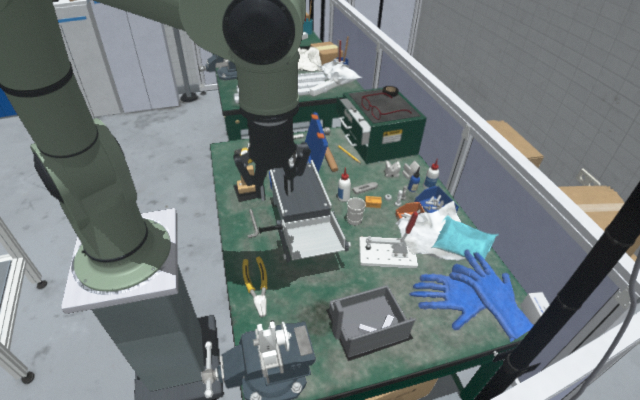

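Run:
```python
from h import *
np.set_printoptions(precision=4,suppress=True)
im=cv2.imread('pics/s40.png');cv2.imwrite('pics/s40y.png',cv2.resize(im[325:365,330:425],None,fx=8,fy=12,interpolation=cv2.INTER_CUBIC))
im=cv2.imread('pics/w40.png');cv2.imwrite('pics/w40y.png',cv2.resize(im[175:300,365:505],None,fx=5.5,fy=4.6,interpolation=cv2.INTER_CUBIC))
```

```text
(no output)
```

View pics/s40y.png

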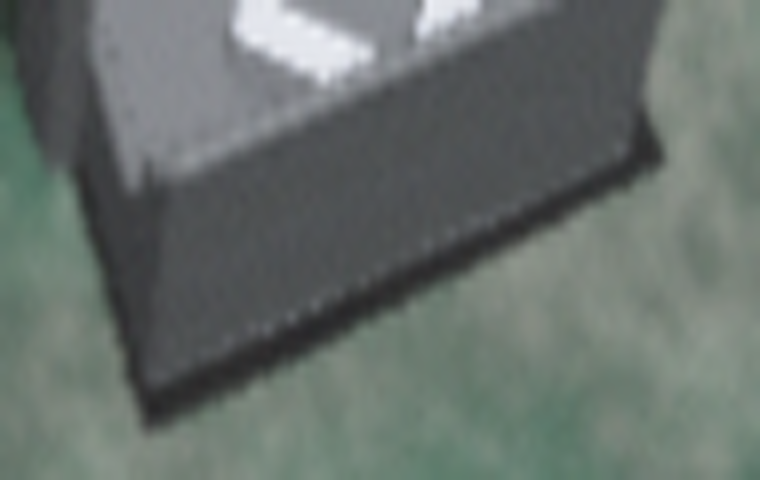

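View pics/w40y.png

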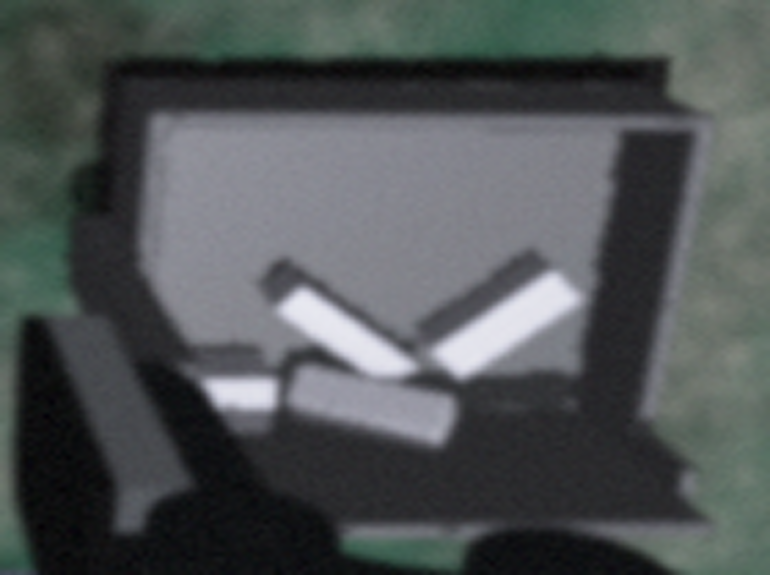

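Run:
```python
from h import *
np.set_printoptions(precision=4,suppress=True)
P=pose('side');f=lambda a:np.array(a,float)/[8,12]+[330,325]-.45
B=ray(P,f([[150,393],[632,148]]),.001)[:,:2];M=ray(P,f([[148,430],[663,160]]),.001)[:,:2]
a=np.radians(4.5);e=np.array([np.cos(a),np.sin(a)]);n=np.array([-e[1],e[0]])
print('bin edge len',np.linalg.norm(B[1]-B[0]),'yaw',np.degrees(np.arctan2(*(B[1]-B[0])[::-1])),'mat len',np.linalg.norm(M[1]-M[0]),np.degrees(np.arctan2(*(M[1]-M[0])[::-1])))
print('right margin',(B-M)@n,'near/far',(B[0]-M[0])@e,(M[1]-B[1])@e)
# wrist: left margin. mat edge top row ~ y=60, bin wall bottom ~ y=82 boundary
im,d,P=grab('wrist');g=lambda a:np.array(a,float)/[5.5,4.6]+[365,175]-.45
M=ray(P,g([[110,60],[668,62]]),.001)[:,:2];B=ray(P,g([[120,80],[665,84]]),.001)[:,:2];print(M,B,'left margin',(M-B)@n)
s=ctrl.get_state();X=cloud(P,d)
q=X[box(X,.5,.56,-.42,-.36,.115,.135)];print('lug',len(q),q.mean(0) if len(q) else '')
```

```text
bin edge len 0.15706674343078597 yaw 4.09266647651266 mat len 0.16807711153943652 4.511577143584427
right margin [0.0067 0.0055] near/far 0.0034539584767554737 0.0075603754416705546
[[ 0.5187 -0.3218]
 [ 0.6858 -0.311 ]] [[ 0.5225 -0.3288]
 [ 0.6866 -0.319 ]] left margin [0.0073 0.0081]
lug 48 [ 0.5186 -0.3785  0.1224]
```

Run:
```python
from h import *
np.set_printoptions(precision=4,suppress=True)
im,d,P=grab('side','s41.png');X=cloud(P,d);z=np.load('side0.npz');X0=cloud(P,z['d'])
for t,b in (('tray floor',(.48,.57,-.2,-.13,.07,.13)),('tape',(.3,.45,.24,.36,.01,.05)),('cup',(.6,.72,-.12,-.03,.03,.09)),('bottle',(.6,.72,-.03,.05,.03,.14)),('scraper',(.35,.45,.14,.23,.02,.11))):
    a,c=X0[box(X0,*b)],X[box(X,*b)];print(t,len(a),len(c),a.mean(0),c.mean(0) if len(c) else '')
im,d,P=grab('top','t41.png');X=cloud(P,d);z=np.load('top0.npz');X0=cloud(P,z['d'])
for t,b in (('tape',(.3,.45,.24,.36,.01,.05)),('cup',(.6,.72,-.12,-.03,.03,.09)),('bottle',(.6,.72,-.03,.05,.03,.14)),('scraper',(.35,.45,.14,.23,.085,.11))):
    a,c=X0[box(X0,*b)],X[box(X,*b)];print(t,len(a),len(c),a.mean(0),c.mean(0) if len(c) else '')
cv2.imwrite('pics/t41c.png',cv2.resize(im[150:300,170:460,::-1],None,fx=2.7,fy=2.7))
```

```text
tray floor 610 611 [ 0.5247 -0.1663  0.0957] [ 0.5245 -0.1662  0.0957]
tape 147 20 [0.4037 0.341  0.0247] [0.3998 0.3542 0.0286]
cup 169 168 [ 0.6882 -0.052   0.0531] [ 0.6881 -0.052   0.053 ]
bottle 157 157 [ 0.6996 -0.0151  0.0545] [ 0.6992 -0.0152  0.0547]
scraper 446 204 [0.4003 0.1788 0.0567] [0.3883 0.1722 0.0493]
tape 131 131 [0.4039 0.3443 0.0283] [0.404  0.3446 0.0283]
cup 60 58 [ 0.6994 -0.0465  0.0535] [ 0.6987 -0.0462  0.054 ]
bottle 38 39 [ 0.7003 -0.0186  0.0575] [ 0.7014 -0.0185  0.056 ]
scraper 77 86 [0.4013 0.1869 0.0988] [0.3975 0.1821 0.0975]
```

View pics/t41c.png

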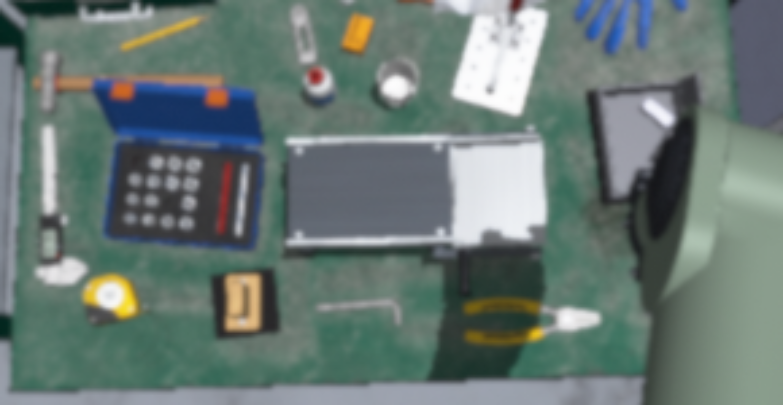

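Everything is in place: plate clear, tray home, scraper upright on its mat, bin on its mat with all four offcuts, bystanders unmoved. Handing in.

```bash
python3 -c "
from cell import ctrl
print(ctrl.close_job())"
```

```text
the job is handed in; nothing more can be done
None
```

The job is done and handed in at about 48 s of the 200 s. All four offcuts present are in the scrap bin, and the bin is back on its mat.

**What I did:**
- I stood the bin under the spout.
- I wiped the plate with one near and one far pass, then stood the scraper back on its mat.
- I tipped the tray to its stop, lowered it home, and returned the bin.

**Last checks:**
- **Plate and tray:** the plate is clear. The tray is empty, and its floor height reads the same as at the start.
- **Scraper:** it stands upright near the middle of its mat.
- **Bin:** it lies on its mat with margins of about 6 mm right, 7–8 mm left, 3.5 mm near and 7.5 mm far. All four pieces are visible inside. One plane fit of its floor came out sloped (up to about 0.07), probably because it caught the pieces lying there. The pictures and margins show the bin flat.
- **Bystanders:** the bottle, cup and tape measure are within about 1 mm of their starting positions.

**What disagreed or went wrong:**
- **Finger length:** the real finger ends are about 40 mm short of the reported TCP. My first close on the bin lug therefore caught only air just above it. Both cameras showed the offset, and I corrected every later grasp for it.
- **Bin shift:** at some point during the tipping the bin shifted about 2 cm and turned about 5–6°. I re-measured it before gripping it again. The offcuts still landed inside.
- **Bin tilt:** with its load the bin hung tilted about 3° in the grip. My first set-down was about 11 mm off, so I lifted it and placed it again before letting go.
- **Force:** the wrist force reached about 60 N at the tray stop, under the 120 N limit.

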